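# Centre-mark a sample disc with an automatic punch

### The job

Take the automatic centre punch out of its sloping rest, stand it upright with its point inside the small scribed circle on the round sample disc, and press it straight down until its spring trips; do not let it trip anywhere else. Then lift it off and lay it back in the groove of its rest as you found it, point down the slope and collar against the top of the groove, and let go. Leave the beaker, the timer and the little dropper bottle where they stand.

Things in the scene. Friction and masses are not known exactly. Their poses are not given: they have to be found in the camera images.
- punch: loose steel automatic centre punch, 138 mm long, about 0.18 kg. Origin on its axis at the collar's underside; z runs from point to cap. Along z in mm: point -70, nose 5 thick to -45, cone to -30, barrel 16 thick to 0, collar 28 thick to 6, ringed grip 18 thick to 60 (hold it there), cap 15 thick to 68. Round. Starts in its rest, leaning 35 deg from vertical, cap up and towards the robot
- punch_nose (a joint): travel of the punch's nose into the barrel: 0 = out, 0.010 m = fully in, hard stop. Pressing takes about 4 N at first, rising steadily to a peak of about 11 N at 5 to 6 mm; there it trips, snaps on inward, and the resistance falls to about 3 N at 9 mm. It counts as tripped from 7.5 mm on. The spring pushes the nose out again when the load is off
- punch_tip (a point): the point of the punch (it moves up into the barrel as the nose is pressed in)
- cradle_groove: aluminium V groove of the fixed rest, 45 mm long, on a dark pillar and base (116 x 64 mm). Origin: on the lying punch's axis at the groove's upper end, where the collar's underside sits, 80 mm above the table. z up the groove (35 deg from vertical, leaning to the robot), x out of its open side (up and away from the robot), y across. Walls at 45 deg, 17 mm to each side, 5 mm past the axis in x
- disc_mark (a point): cross in the scribed circle (10 mm across) on the round aluminium sample disc's top face, 34 mm above the table. The disc (60 mm across, 4 mm thick) is fixed by two low clips (4 mm high) on a dark steel block 68 x 68 x 30 mm; the mark lies 16 mm off the disc's centre, well clear of the clips
- square_blank: a square aluminium sample plate (52 mm) with a like circle, on a like steel block 68 x 68 mm, 34 mm high; not to be marked. Origin under the block's centre
- beaker_50: small glass beaker, 46 mm across, 58 mm high, loose; origin under its centre
- timer: white lab timer lying flat, 62 x 66 x 20 mm, loose; origin under its centre
- dropper_5: little screw-cap dropper bottle, 34 mm across, 62 mm high, loose; origin under its centre
Mind the look-alikes: they are no part of the job. Of the things that look like the punch, the larger one is meant.

How it is judged:
By the outcome, as a careful person would: the job done as asked, in the order asked, and still so for the second after the job is handed in, with the robot touching nothing.
It also fails if it takes over 54 s, if anything falls off the work surface, if the arm or the gripper's body presses on something with over 40 N, if the wrist force passes 120 N, or if a joint passes its speed limit or range.

### The arm

A 7-joint arm with a two-finger parallel gripper is mounted at the origin on a cart in front of the work surface, level with it; the furniture and walls round the work are solid. World frame = base frame: x ahead of the robot, y to its left, z up, the work surface at z = 0. Lengths are in m, angles in rad, forces in N, time in s.
With the tool pointing down it reaches from about 0.35 to 0.9 m from the base axis. Payload 8.1 kg.
Tool frame: the origin (TCP) lies midway between the tips of the shut fingers; the grasp point (between the pads) lies 19 mm behind it; z points along the fingers, y is the direction in which the jaws open and shut (so a half turn about z gives the same grasp; the last joint's range is limited). The gripper opens to 92 mm and grips with 3 to 60 N. Pads are 19 mm wide; open, the fingers measure 130 mm over their backs; the gripper's body (75 mm by 190 mm) begins 47 mm behind the grasp point.
Start: joints at [-1.396, 0.434, 0.025, 1.573, -0.012, 1.134, -0.075], TCP at [0.171, 0.601, 0.203] pointing down, gripper open.
Joint ranges: [-2.62, 2.62], [-0.44, 2.09], [-1.27, 1.32], [0.08, 2.57], [-1.32, 4.46], [0.12, 2], [-2.74, 2.74]. Speed limits (rad/s): [2.22, 2.22, 3.01, 3.01, 3.14, 3.14, 3.14].

### API

Orientations are given as a rotation vector (axis times angle).
In Python, from cell import arm gives the robot as it stands. The module is installed in compiled form; this text tells all that it offers.
- The arm moves only by the tool jog_arm, never from a script. Its argument "increments" is a list of rows, each an object with "slide": the shift along the tool's x, y, z in mm, a list of three; "roll": the turn about the tool's z in rad; "gripper": the opening, from 0 (shut) to 1 (fully open). In form: [{"slide": [x, y, z], "roll": roll, "gripper": gripper}, ...]. A call has exactly 10 rows; each row is the pose to reach, as a shift and turn from the pose commanded when the call began, along the tool's axes at that moment; what a row does not reach only later rows make up. A row lasts 1/12 s, in which the tool goes at most 41.7 mm and 7.16 degrees, less where a joint would pass 70% of its speed; a pose out of reach is approached as far as the arm can. A call with a gripper value outside its range is refused whole. The fingers move at their own pace and stop on an object; "newtons" is the grip in N (left out, the last holds). Time passes only in rows, so rows that repeat a pose let the fingers close, or fill a call up. It gives the time, the measured TCP pose, the force and the opening at its end, in the units of the state.
- arm.observe(): the state, without advancing time (a new reading comes with each control period).
- arm.get_image(name): name is "side" or "top" or "wrist"; returns a dict with "frame" (384x512x3 uint8, blue, green, red), "depth" (384x512 float32, m along the optical axis (not along the pixel's ray), 0 where there is no reading), "intrinsics" (3x3 intrinsics, pixels), "dist_coeffs" ([k1, k2, p1, p2, k3] as OpenCV has them; the pictures are not rectified), "R" (3x3) and "t" (3): a world point X has camera coordinates R X + t; the wrist camera has in their place "hand_eye" (4x4, takes a point from camera to tool coordinates, whose origin is the TCP and whose axes are the flange's). Camera axes: x right, y down, z forward; pixel columns grow to the right and rows downward; lengths in m; the calibration is good to about 2 mm. A picture is of the moment at which its call begins: read the wrist's pose just before it.
- arm.sign_off(): hands the job in, once; it reports no verdict.
The state is a dict: "clock": time; "joints": joint angles; "dq": joint speeds; "joint_efforts": joint torques, N m; "position": TCP position; "ee_rot": TCP orientation; "force": force on the tool from outside, world axes, zero at the start; "ft_torque": the same for the moment, N m; "width": opening from 0.0 (shut) to 1.0 (fully open).
Only numpy, scipy, OpenCV 4.12 (cv2) and the standard library are available. Lean on these libraries where they do the work, as an engineer would, in place of code of your own. Each camera call takes 0.05 s, during which the arm holds its last target.

## Working session

There is one attempt and no reset: what is moved stays moved. The work goes in short steps, Python scripts to look and compute and a tool call to move; the robot and the scene stay as the last step left them, time stands still between calls to the robot, and variables do not carry over. Pictures are saved under pics/ and viewed, and the job is handed in when it is done.

Besides the shell and the picture viewer there is one more tool, called after ">>>" by a JSON object that holds its "op" and its "data". jog_arm: Moves the arm, as the interface text tells. Its arguments: {"type":"object","properties":{"increments":{"type":"array"},"newtons":{"type":"number"}},"required":["increments"]}

```bash
mkdir -p pics; cat > h.py <<'E'
import numpy as np, cv2, pickle
from scipy.spatial.transform import Rotation as Ro
from cell import arm
def st():
    s=arm.observe()
    print('t',round(s['clock'],2),'pos',np.round(s['position'],4),'rot',np.round(s['ee_rot'],3),'F',np.round(s['force'],1),'M',np.round(s['ft_torque'],2),'w',round(s['width'],3),'j',np.round(s['joints'],2)); return s
def grab(n,tag):
    s=arm.observe(); d=arm.get_image(n); d['s']={k:s[k] for k in('position','ee_rot')}
    if n=='wrist':
        T=np.eye(4);T[:3,:3]=Ro.from_rotvec(s['ee_rot']).as_matrix();T[:3,3]=s['position'];M=T@np.array(d['hand_eye'])
        d['R']=M[:3,:3].T; d['t']=-M[:3,:3].T@M[:3,3]
    pickle.dump(d,open(f'pics/{tag}.pkl','wb')); cv2.imwrite(f'pics/{tag}.png',d['frame']); return d
def load(tag): return pickle.load(open(f'pics/{tag}.pkl','rb'))
def crop(tag,u0,v0,u1,v1,k,out):
    d=load(tag); cv2.imwrite(f'pics/{out}.png',cv2.resize(d['frame'][v0:v1,u0:u1],None,fx=k,fy=k,interpolation=cv2.INTER_CUBIC))
def ray(d,uv):
    p=cv2.undistortPoints(np.array([[uv]],float),d['intrinsics'],np.array(d['dist_coeffs']))[0,0]
    R=np.array(d['R']);t=np.array(d['t']).ravel(); return -R.T@t, R.T@np.array([p[0],p[1],1.])
def onz(d,uv,z):
    c,r=ray(d,uv); return c+r*(z-c[2])/r[2]
def dep(d,uv):
    c,r=ray(d,uv); return c+r*float(d['depth'][int(round(uv[1])),int(round(uv[0]))])
def proj(d,X):
    R=np.array(d['R']);t=np.array(d['t']).ravel()
    return cv2.projectPoints(np.array(X,float).reshape(-1,1,3),cv2.Rodrigues(R)[0],t,d['intrinsics'],np.array(d['dist_coeffs']))[0].reshape(-1,2)
def tri(obs):
    A=np.zeros((3,3));b=np.zeros(3)
    for d,uv in obs:
        c,r=ray(d,uv);r=r/np.linalg.norm(r);P=np.eye(3)-np.outer(r,r);A+=P;b+=P@c
    X=np.linalg.solve(A,b); return X
E
python3 - <<'E'
from h import *
s=st()
print(Ro.from_rotvec(s['ee_rot']).as_matrix().round(3))
for n in('side','top','wrist'):
    d=grab(n,n+'0'); print(n,d['intrinsics'][0][0],'cam at',(-np.array(d['R']).T@np.array(d['t']).ravel()).round(3))
E
```

```text
t 0.0 pos [0.1713 0.6005 0.2022] rot [-4.350e-01 -3.111e+00  2.000e-03] F [-0.2  0.2 -0.2] M [-0.01  0.03  0.  ] w 0.999 j [-1.4   0.44  0.02  1.57 -0.01  1.13 -0.08]
[[-0.962  0.274 -0.   ]
 [ 0.274  0.962 -0.002]
 [-0.    -0.002 -1.   ]]
side 379.7917580816791 cam at [0.492 0.797 0.469]
top 467.5476729932286 cam at [0.345 0.041 0.97 ]
wrist 332.31100994394154 cam at [0.107 0.618 0.383]
```

View pics/side0.png

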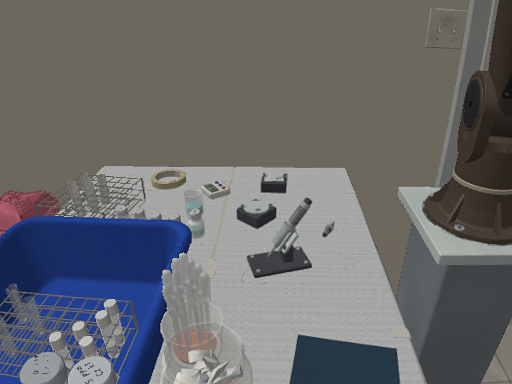

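View pics/top0.png

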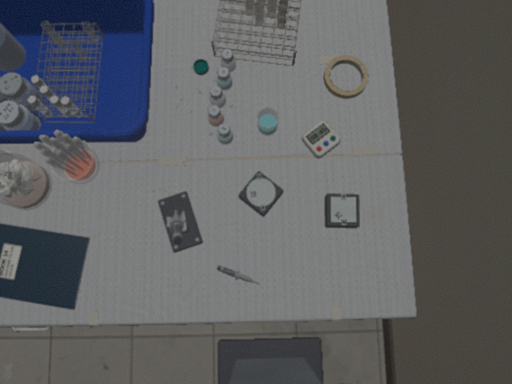

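View pics/wrist0.png

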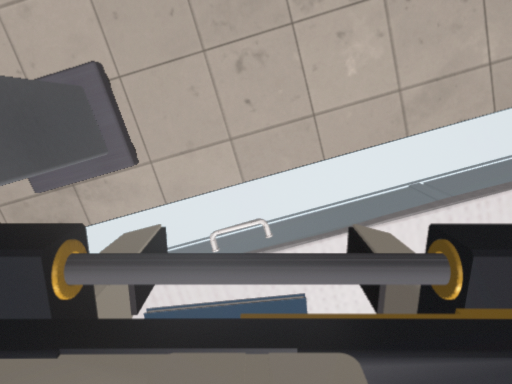

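```bash
python3 - <<'E'
from h import *
crop('side0',220,160,350,285,6,'c_side')
crop('top0',140,150,300,290,5,'c_top')
E
```

```text
(no output)
```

View pics/c_side.png

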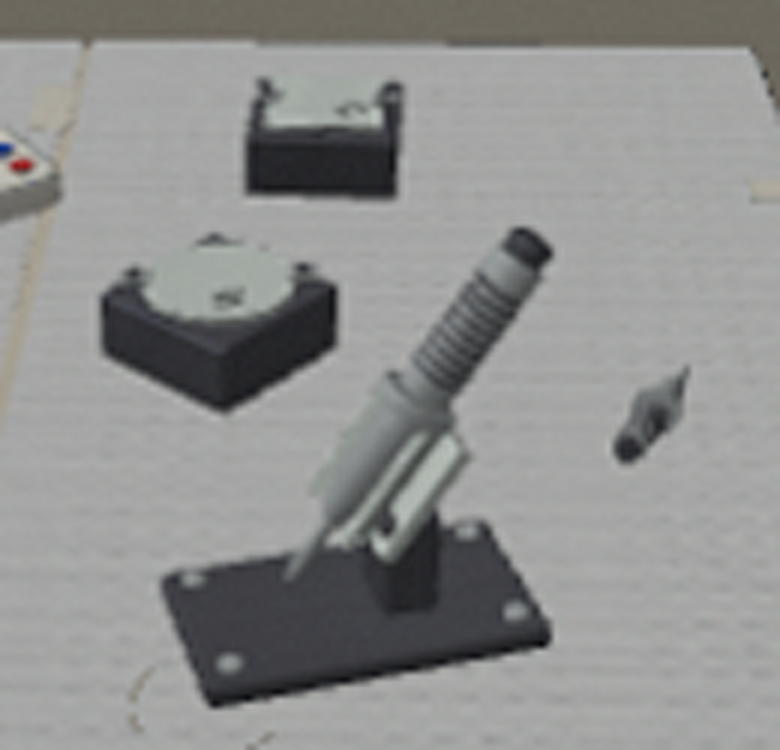

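View pics/c_top.png

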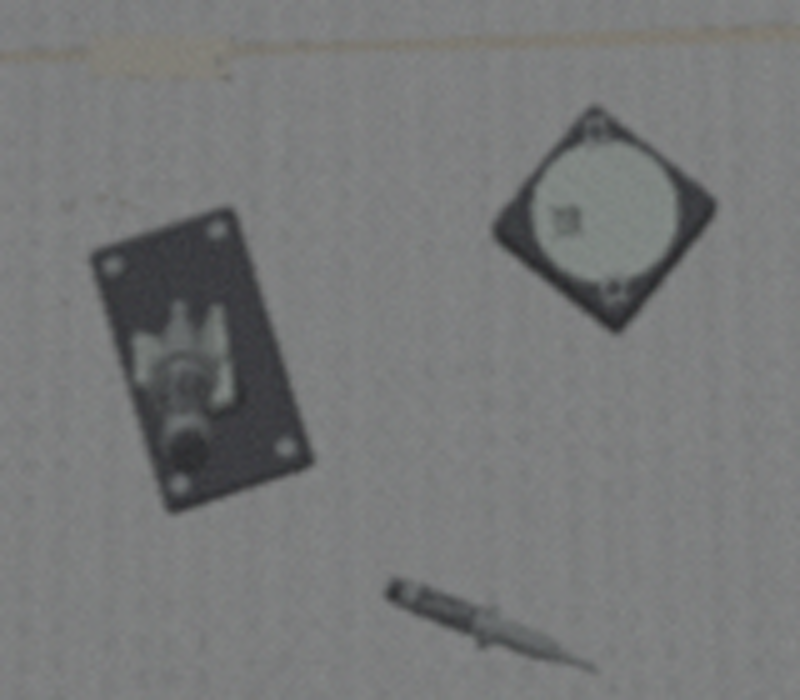

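```bash
python3 - <<'E'
from h import *
S=load('side0');T=load('top0')
c=[onz(T,(140+u/5,150+v/5),0.010) for u,v in[(92,255),(232,208),(314,463),(172,512)]]
c=np.array(c);print(c.round(4),'ctr',c.mean(0))
for i in range(4): print(np.linalg.norm(c[i]-c[(i+1)%4]))
ax=(c[0]+c[1]-c[2]-c[3])[:2];print('long axis yaw deg',np.degrees(np.arctan2(ax[1],ax[0])))
cap=tri([(S,(220+530/6,160+245/6)),(T,(140+186/5,150+450/5))]);print('cap',cap)
tip=onz(T,(140+180/5,150+303/5),0.080-0.070*np.cos(np.radians(35)));print('nose-ish tip',tip)
tipS=onz(S,(220+290/6,160+577/6),0.080-0.070*np.cos(np.radians(35)));print('tip side',tipS)
print('capT',onz(T,(140+186/5,150+450/5),.1357),'capS',onz(S,(220+530/6,160+245/6),.1357))
print('mark T',onz(T,(140+567/5,150+220/5),.034),'S',onz(S,(220+229/6,160+297/6),.034))
blk=[onz(T,(140+u/5,150+v/5),0.030) for u,v in[(595,104),(717,206),(617,333),(493,230)]];print(np.array(blk).round(4),np.mean(blk,0))
E
```

```text
[[0.5268 0.2409 0.01  ]
 [0.5456 0.1823 0.01  ]
 [0.438  0.1478 0.01  ]
 [0.4192 0.2059 0.01  ]] ctr [0.4824173  0.19423534 0.01      ]
0.061458708910085307
0.1129321606287915
0.06107466812177665
0.11309772375760509
long axis yaw deg 17.89527626200873
cap [0.43168594 0.1798732  0.13355678]
nose-ish tip [0.50356125 0.20152252 0.02265936]
tip side [0.50476599 0.20204019 0.02265936]
capT [0.43138645 0.17952597 0.1357    ] capS [0.43214595 0.18379047 0.1357    ]
mark T [0.53243561 0.0419116  0.034     ] S [0.5317308  0.04133795 0.034     ]
[[ 0.582   0.0293  0.03  ]
 [ 0.5377 -0.0198  0.03  ]
 [ 0.486   0.0226  0.03  ]
 [ 0.5298  0.0723  0.03  ]] [0.53386425 0.02610784 0.03      ]
```

```bash
python3 - <<'E'
from h import *
W=load('wrist0');H=np.array(W['hand_eye']);print(H.round(3))
def sim(pos,yawy):
    y=np.array([np.cos(yawy),np.sin(yawy),0]);z=np.array([0,0,-1.]);x=np.cross(y,z)
    T=np.eye(4);T[:3,:3]=np.c_[x,y,z];T[:3,3]=pos;M=T@H
    d=dict(W);d['R']=M[:3,:3].T;d['t']=-M[:3,:3].T@M[:3,3];return d
for p in[(.6,.13,.25),(.62,.13,.3),(.58,.13,.3)]:
    print(p,proj(sim(p,np.radians(107.9)),[(.468,.192,.08),(.532,.042,.034),(.432,.18,.135),(.504,.2,.023)]).round(0).tolist())
T=load('top0')
# obstacle heights from top depth
import itertools
pts=[(dep(T,(u,v)),(u,v)) for u in range(0,300,6) for v in range(60,320,6)]
for X,uv in pts:
    if X[2]>.09 : print(uv,X.round(2),end=' ')
s=arm.observe();print(np.array(Ro.from_rotvec(s['ee_rot']).as_matrix()).T@np.array([.6-.1713,.13-.6005,.05]))
E
```

```text
[[ 0.001 -0.968 -0.25   0.067]
 [ 1.     0.001  0.001 -0.001]
 [-0.001 -0.25   0.968 -0.181]
 [ 0.     0.     0.     1.   ]]
(0.6, 0.13, 0.25) [[358.0, 68.0], [202.0, 86.0], [381.0, 9.0], [338.0, 106.0]]
(0.62, 0.13, 0.3) [[351.0, 55.0], [212.0, 73.0], [370.0, 2.0], [335.0, 92.0]]
(0.58, 0.13, 0.3) [[338.0, 91.0], [204.0, 104.0], [354.0, 46.0], [324.0, 121.0]]
(0, 78) [0.77 0.56 0.1 ] (0, 84) [0.76 0.56 0.1 ] (0, 90) [0.75 0.55 0.1 ] (0, 108) [0.71 0.55 0.1 ] (0, 114) [0.69 0.55 0.1 ] (0, 120) [0.68 0.55 0.1 ] (0, 132) [0.65 0.53 0.13] (0, 138) [0.63 0.53 0.13] (0, 150) [0.61 0.52 0.13] (0, 168) [0.58 0.54 0.1 ] (0, 174) [0.57 0.54 0.1 ] (0, 180) [0.56 0.53 0.11] (0, 192) [0.53 0.51 0.14] (0, 198) [0.52 0.53 0.11] (6, 78) [0.77 0.55 0.1 ] (6, 84) [0.76 0.54 0.1 ] (6, 90) [0.75 0.54 0.1 ] (6, 102) [0.72 0.54 0.1 ] (6, 108) [0.71 0.54 0.1 ] (6, 114) [0.69 0.54 0.1 ] (6, 120) [0.68 0.54 0.1 ] (6, 132) [0.64 0.51 0.13] (6, 138) [0.63 0.52 0.12] (6, 150) [0.61 0.51 0.13] (6, 162) [0.59 0.53 0.1 ] (6, 168) [0.58 0.52 0.1 ] (6, 174) [0.57 0.53 0.09] (6, 180) [0.56 0.52 0.1 ] (6, 186) [0.55 
[... 3415 characters left out ...]
(144, 84) [0.74 0.25 0.13] (144, 90) [0.72 0.25 0.13] (144, 96) [0.71 0.25 0.13] (144, 102) [0.7  0.25 0.13] (144, 108) [0.69 0.25 0.13] (144, 114) [0.67 0.25 0.13] (144, 120) [0.66 0.25 0.13] (144, 126) [0.65 0.25 0.12] (150, 60) [0.79 0.24 0.13] (150, 66) [0.78 0.24 0.12] (150, 72) [0.77 0.24 0.12] (150, 78) [0.75 0.24 0.12] (150, 84) [0.74 0.24 0.12] (174, 228) [0.46 0.19 0.11] (174, 234) [0.44 0.19 0.13] (174, 240) [0.43 0.18 0.14] (180, 222) [0.47 0.18 0.09] (180, 228) [0.46 0.18 0.11] (180, 234) [0.44 0.18 0.13] (180, 240) [0.43 0.17 0.14] (204, 72) [0.34 0.04 0.97] (222, 234) [0.34 0.04 0.97] (240, 186) [0.34 0.04 0.97] (246, 312) [0.34 0.04 0.97] [-0.541325   -0.33491802 -0.04950858]
```

>>> {"op": "jog_arm", "data": {"increments": [{"slide":[-32,-21,-12],"roll":-0.1,"gripper":1},{"slide":[-64,-42,-24],"roll":-0.2,"gripper":1},{"slide":[-96,-63,-36],"roll":-0.3,"gripper":1},{"slide":[-128,-84,-48],"roll":-0.4,"gripper":1},{"slide":[-160,-105,-50],"roll":-0.5,"gripper":1},{"slide":[-192,-126,-50],"roll":-0.59,"gripper":1},{"slide":[-224,-147,-50],"roll":-0.59,"gripper":1},{"slide":[-256,-168,-50],"roll":-0.59,"gripper":1},{"slide":[-290,-189,-50],"roll":-0.59,"gripper":1},{"slide":[-320,-209,-50],"roll":-0.59,"gripper":1}]}}

```text
clock: 0.98
position: [0.4232, 0.31, 0.2529]
ee_rot: [-0.487, 3.103, -0.0]
force: [0.7, 0.3, 0.9]
width: 0.997
```

```bash
cat >> h.py <<'E'
def to(s,p,yaw=None):
    R=Ro.from_rotvec(s['ee_rot']).as_matrix(); print('yaw_y',np.degrees(np.arctan2(R[1,1],R[0,1])).round(2),'slide mm to',p,(R.T@(np.array(p)-s['position'])*1000).round(1))
E
python3 - <<'E'
from h import *
s=st();to(s,(.58,.13,.25))
E
```

```text
t 0.98 pos [0.4232 0.31   0.2529] rot [-0.487  3.103 -0.   ] F [0.7 0.3 0.9] M [-0.01 -0.01  0.02] w 0.997 j [-0.79  0.23  0.07  1.75 -0.02  1.17  1.17]
yaw_y 107.84 slide mm to (0.58, 0.13, 0.25) [ -94.1 -219.4    3. ]
```

>>> {"op": "jog_arm", "data": {"increments": [{"slide":[-14,-34,0],"roll":0,"gripper":1},{"slide":[-28,-68,0],"roll":0,"gripper":1},{"slide":[-42,-102,0],"roll":0,"gripper":1},{"slide":[-56,-136,0],"roll":0,"gripper":1},{"slide":[-70,-170,0],"roll":0,"gripper":1},{"slide":[-84,-200,0],"roll":0,"gripper":1},{"slide":[-94,-219,0],"roll":0,"gripper":1},{"slide":[-94,-219,0],"roll":0,"gripper":1},{"slide":[-94,-219,0],"roll":0,"gripper":1},{"slide":[-94,-219,0],"roll":0,"gripper":1}]}}

```text
clock: 1.82
position: [0.5778, 0.1336, 0.2526]
ee_rot: [0.489, -3.102, -0.001]
force: [-0.7, 0.9, -0.2]
width: 0.999
```

```bash
python3 - <<'E'
from h import *
s=st();d=grab('wrist','w1')
print(proj(d,[(.468,.192,.08),(.532,.042,.034),(.432,.18,.135),(.504,.2,.023)]))
E
```

```text
t 1.82 pos [0.5778 0.1336 0.2526] rot [ 4.890e-01 -3.102e+00 -1.000e-03] F [-0.7  0.9 -0.2] M [ 0.05  0.   -0.01] w 0.999 j [-0.45  0.35  0.19  1.59 -0.07  1.21  1.63]
[[345.01572412  89.45924481]
 [193.75810744 104.87265823]
 [365.06237038  37.37507034]
 [327.84496689 124.0081547 ]]
```

View pics/w1.png

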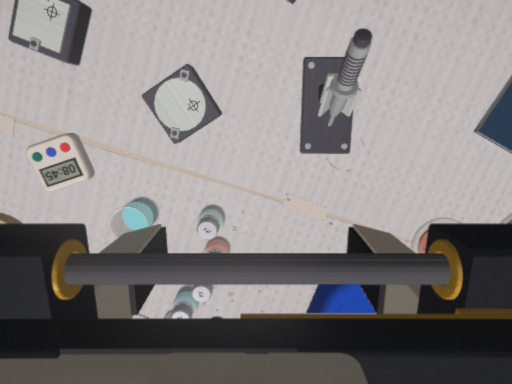

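```bash
python3 - <<'E'
from h import *
crop('w1',290,20,390,170,6,'c1'); 
crop('w1',130,55,230,155,6,'c2')
E
python3 -c "
import cv2
a=cv2.imread('pics/c1.png');a=cv2.resize(a,None,fx=.66,fy=.66);cv2.imwrite('pics/c1.png',a)"
```

```text
(no output)
```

View pics/c1.png

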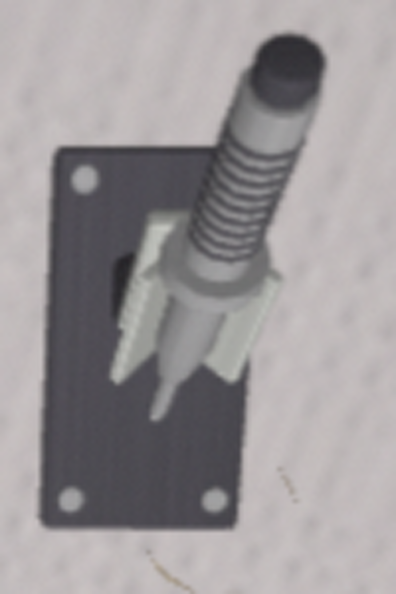

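View pics/c2.png

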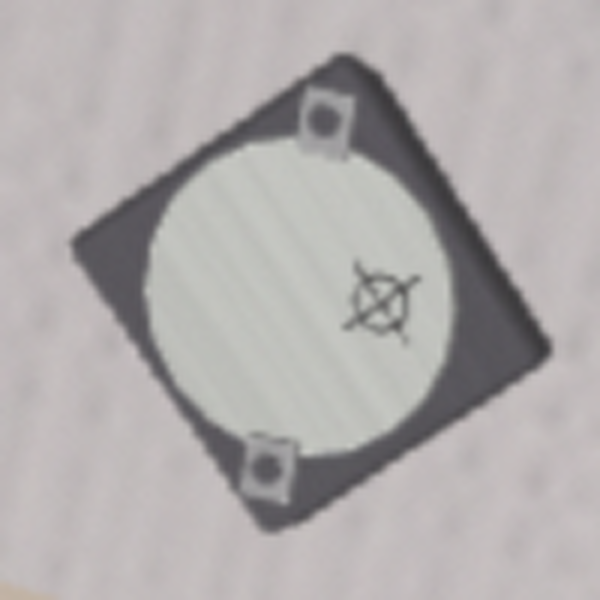

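```bash
python3 - <<'E'
from h import *
d=load('w1');S=load('side0');T=load('top0')
print('mark W',onz(d,(193.7,105.3),.034), 'tri',tri([(d,(193.7,105.3)),(T,(253.4,194)),(S,(258.2,209.5))]))
print('capW',onz(d,(363.5,35.2),.1357),'tipW',onz(d,(329.4,125.1),.0227))
print('cap tri',tri([(d,(363.5,35.2)),(T,(177.2,240)),(S,(308.3,200.8))]))
print('tip tri',tri([(d,(329.4,125.1)),(S,(268.3,256.2)),(T,(176,210.6))]))
c=np.array([onz(d,(290+u/3.96,20+v/3.96),.01) for u,v in[(55,150),(43,527),(236,527),(225,150)]]);
ax=(c[1]-c[0]);print('edge yaw',np.degrees(np.arctan2(ax[1],ax[0])),c[1]-c[2],np.linalg.norm(ax))
# fit punch model: origin o(x,y), yaw, z=.08 from keypoints
from scipy.optimize import least_squares
def kp(o,yaw,tilt=np.radians(35)):
    z=np.array([-np.sin(tilt)*np.cos(yaw),-np.sin(tilt)*np.sin(yaw),np.cos(tilt)])
    return o+.068*z,o-.070*z
def f(p):
    a,b=kp(np.array([p[0],p[1],.08]),p[2])
    r=[]
    for D,ca,ti in[(d,(363.5,35.2),(329.4,125.1)),(T,(177.2,240),None),(S,(308.3,200.8),(268.3,256.2))]:
        r+=list(proj(D,a)[0]-ca)
        if ti: r+=list(proj(D,b)[0]-ti)
    return r
q=least_squares(f,[.468,.192,.3]);print(q.x,np.degrees(q.x[2]),np.round(q.fun,1))
E
```

```text
mark W [0.53248231 0.04206181 0.034     ] tri [0.53214139 0.0420195  0.03442432]
capW [0.43106937 0.17798337 0.1357    ] tipW [0.50462087 0.20231984 0.0227    ]
cap tri [0.43128075 0.17919287 0.13350944]
tip tri [0.5043629  0.20195652 0.02237247]
edge yaw 18.09987062033119 [ 0.01914255 -0.05905241  0.        ] 0.1130920315728258
[0.467755   0.19036169 0.31667525] 18.14415556318465 [ 0.4 -0.4  0.   1.2  0.7  0.4  0.6 -1.4 -0.6  0.2]
```

>>> {"op": "jog_arm", "data": {"increments": [{"slide":[12,9,5],"roll":0.12,"gripper":1},{"slide":[26,20,10],"roll":0.24,"gripper":1},{"slide":[40,31,15],"roll":0.36,"gripper":1},{"slide":[54,42,20],"roll":0.48,"gripper":1},{"slide":[68,53,25],"roll":0.6,"gripper":1},{"slide":[82,64,30],"roll":0.72,"gripper":1},{"slide":[96,75,35],"roll":0.84,"gripper":1},{"slide":[106,83,40],"roll":0.96,"gripper":1},{"slide":[113,88,45],"roll":1.08,"gripper":1},{"slide":[113,88,50],"roll":1.2,"gripper":1}]}}

```text
clock: 2.7
position: [0.4411, 0.1839, 0.2029]
ee_rot: [-1.351, -2.835, -0.001]
force: [-0.2, 0.3, 0.2]
width: 1.0
```

```bash
python3 - <<'E'
from h import *
s=st();to(s,(.4433,.1824,.098))
E
```

```text
t 2.7 pos [0.4411 0.1839 0.2029] rot [-1.351e+00 -2.835e+00 -1.000e-03] F [-0.2  0.3  0.2] M [-0.06  0.03 -0.01] w 1.0 j [-0.78  0.19  0.33  1.94 -0.07  1.02  0.26]
yaw_y 39.05 slide mm to (0.4433, 0.1824, 0.098) [ -2.7   0.8 104.8]
```

>>> {"op": "jog_arm", "data": {"increments": [{"slide":[-1,0,10],"roll":0.12,"gripper":1},{"slide":[-3,1,20],"roll":0.24,"gripper":1},{"slide":[-3,1,28],"roll":0.367,"gripper":1},{"slide":[-3,1,32],"roll":0.367,"gripper":1},{"slide":[-3,1,45],"roll":0.367,"gripper":1},{"slide":[-3,1,60],"roll":0.367,"gripper":1},{"slide":[-3,1,75],"roll":0.367,"gripper":1},{"slide":[-3,1,90],"roll":0.367,"gripper":1},{"slide":[-3,1,100],"roll":0.367,"gripper":1},{"slide":[-3,1,105],"roll":0.367,"gripper":1}]}}

```text
clock: 3.53
position: [0.4456, 0.1805, 0.097]
ee_rot: [-1.839, -2.546, 0.002]
force: [0.3, 0.6, -0.1]
width: 0.999
```

```bash
python3 - <<'E'
from h import *
s=st();to(s,(.4433,.1824,.098));grab('side','s2');crop('s2',210,100,370,260,5,'c3')
E
```

```text
t 3.53 pos [0.4456 0.1805 0.097 ] rot [-1.839e+00 -2.546e+00  2.000e-03] F [ 0.3  0.6 -0.1] M [-0.1   0.05 -0.01] w 0.999 j [-0.78  0.34  0.36  2.07 -0.17  0.77  0.  ]
yaw_y 18.33 slide mm to (0.4433, 0.1824, 0.098) [ 2.5 -1.6 -1. ]
```

View pics/c3.png

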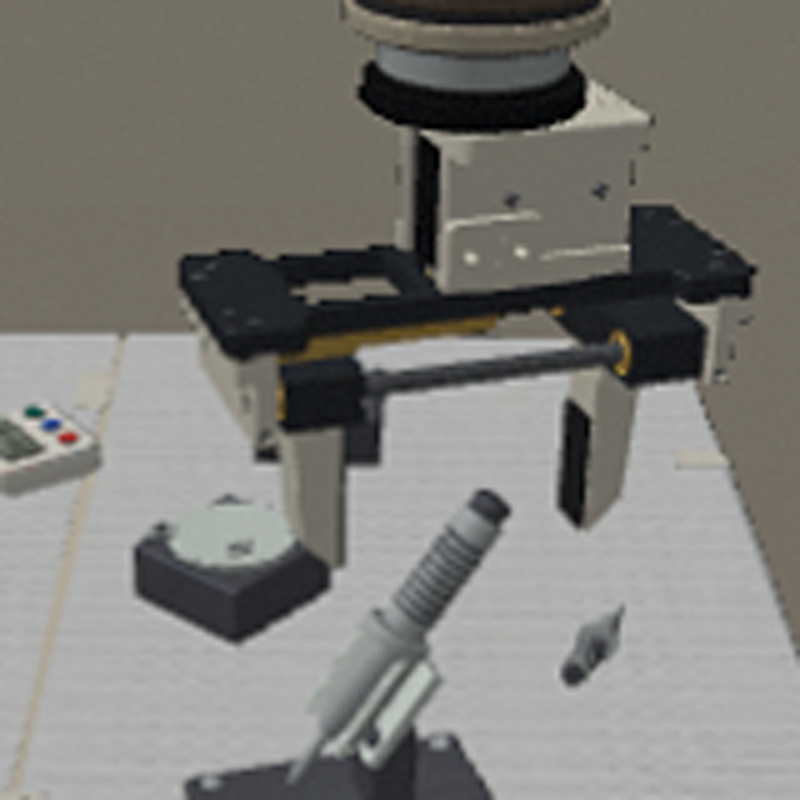

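```bash
python3 - <<'E'
from h import *
d=load('s2');s=d['s'];p=np.array(s['position']);R=Ro.from_rotvec(s['ee_rot']).as_matrix()
f=lambda X:((proj(d,X)-[210,100])*5).round(0).tolist()
print('tcp',f(p),'tips',f([p+.046*R[:,1],p-.046*R[:,1]]))
o=np.array([.4678,.1904,.08]);y=np.radians(18);z=np.array([-np.sin(.611)*np.cos(y),-np.sin(.611)*np.sin(y),np.cos(.611)])
for k in(-.07,0,.045,.068):print(k,f(o+k*z),(o+k*z).round(4))
E
```

```text
tcp [[450.0, 590.0]] tips [[334.0, 609.0], [562.0, 571.0]]
-0.07 [[288.0, 782.0]] [0.506  0.2028 0.0227]
0 [[391.0, 641.0]] [0.4678 0.1904 0.08  ]
0.045 [[459.0, 547.0]] [0.4432 0.1824 0.1169]
0.068 [[495.0, 497.0]] [0.4307 0.1783 0.1357]
```

```bash
python3 - <<'E'
from h import *
d=load('s2')
for u,v in[(325,500),(325,540),(325,558),(300,540),(575,460),(595,460),(590,500),(585,515),(605,440),(575,410)]:
    print((u,v),dep(d,(210+u/5,100+v/5)).round(4))
E
```

```text
(325, 500) [0.4931 0.2079 0.1497]
(325, 540) [0.4929 0.2054 0.1321]
(325, 558) [0.4929 0.2068 0.1255]
(300, 540) [0.5019 0.2067 0.1327]
(575, 460) [0.4014 0.1725 0.1484]
(595, 460) [0.3945 0.1755 0.1501]
(590, 500) [0.3948 0.1738 0.1325]
(585, 515) [0.3965 0.1757 0.1272]
(605, 440) [0.3912 0.1739 0.1575]
(575, 410) [0.4025 0.1705 0.1679]
```

>>> {"op": "jog_arm", "data": {"increments": [{"slide":[2,-2,0],"roll":0,"gripper":0.62},{"slide":[2,-2,0],"roll":0,"gripper":0.62},{"slide":[2,-2,0],"roll":0,"gripper":0.62},{"slide":[2,-2,0],"roll":0,"gripper":0.62},{"slide":[2,-2,0],"roll":0,"gripper":0.62},{"slide":[2,-2,0],"roll":0,"gripper":0.62},{"slide":[2,-2,0],"roll":0,"gripper":0.62},{"slide":[2,-2,0],"roll":0,"gripper":0.62},{"slide":[2,-2,0],"roll":0,"gripper":0.62},{"slide":[2,-2,0],"roll":0,"gripper":0.62}], "newtons": 8}}

```text
clock: 4.42
position: [0.4441, 0.1813, 0.0979]
ee_rot: [-1.844, -2.543, 0.0]
force: [-1.2, 0.0, -0.4]
width: 0.621
```

```bash
python3 - <<'E'
from h import *
s=st();to(s,(.4433,.1824,.098));grab('side','s3');crop('s3',210,100,370,260,5,'c4')
E
```

```text
t 4.42 pos [0.4441 0.1813 0.0979] rot [-1.844 -2.543  0.   ] F [-1.2  0.  -0.4] M [-0.1   0.11 -0.  ] w 0.621 j [-0.78  0.34  0.36  2.07 -0.17  0.77 -0.  ]
yaw_y 18.1 slide mm to (0.4433, 0.1824, 0.098) [ 1.3 -0.4 -0.1]
```

View pics/c4.png

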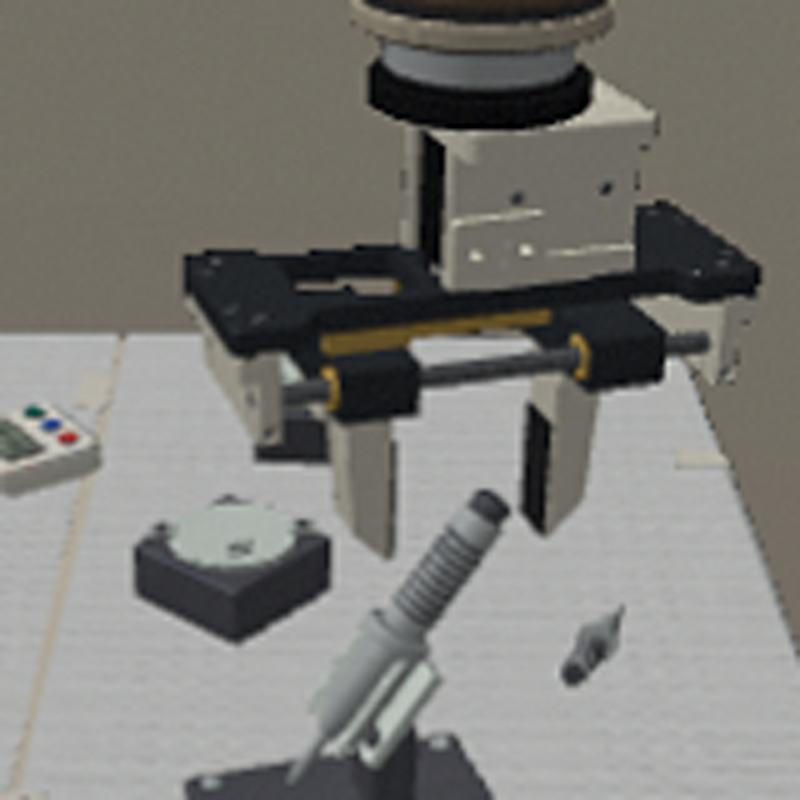

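```bash
python3 - <<'E'
from h import *
d=load('s3');s=d['s'];p=np.array(s['position']);R=Ro.from_rotvec(s['ee_rot']).as_matrix()
Z=[]
for v in range(180,215):
  for u in range(270,335):
    if d['depth'][v,u]>0:
      X=R.T@(dep(d,(u,v))-p)
      if abs(X[0])<.03 and abs(X[1])<.09: Z.append((u,v,*X.round(3)))
Z=np.array(Z)
fin=Z[(np.abs(Z[:,3])>.02)]
print(fin[np.argsort(-fin[:,4])][:25:2])
w=grab('wrist','w3')
R2=np.array(w['hand_eye'])
E
```

```text
[[ 3.13e+02  2.02e+02 -1.00e-02 -2.70e-02 -2.40e-02]
 [ 3.19e+02  2.07e+02  1.10e-02 -3.10e-02 -2.40e-02]
 [ 3.16e+02  2.05e+02  3.00e-03 -2.80e-02 -2.50e-02]
 [ 2.87e+02  2.10e+02  8.00e-03  3.10e-02 -2.60e-02]
 [ 3.14e+02  2.02e+02 -6.00e-03 -2.80e-02 -2.60e-02]
 [ 3.19e+02  2.06e+02  1.00e-02 -3.10e-02 -2.60e-02]
 [ 3.15e+02  2.03e+02 -2.00e-03 -2.80e-02 -2.60e-02]
 [ 3.21e+02  2.05e+02  1.00e-02 -3.50e-02 -2.70e-02]
 [ 3.20e+02  2.05e+02  1.00e-02 -3.30e-02 -2.70e-02]
 [ 3.18e+02  2.05e+02  7.00e-03 -3.00e-02 -2.70e-02]
 [ 3.19e+02  2.05e+02  1.10e-02 -3.00e-02 -2.80e-02]
 [ 3.17e+02  2.05e+02  8.00e-03 -2.70e-02 -2.80e-02]
 [ 3.14e+02  2.01e+02 -5.00e-03 -2.70e-02 -2.90e-02]]
```

View pics/w3.png

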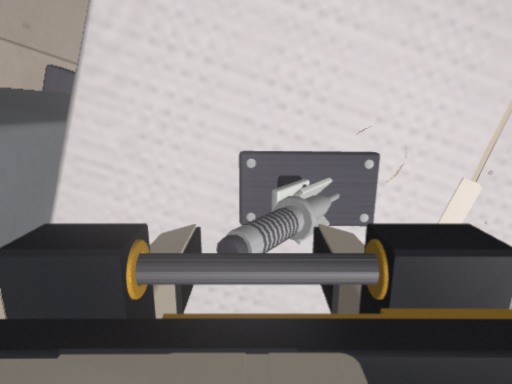

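>>> {"op": "jog_arm", "data": {"increments": [{"slide":[1,0,0],"roll":0,"gripper":1},{"slide":[1,0,0],"roll":0,"gripper":1},{"slide":[1,0,3],"roll":0,"gripper":1},{"slide":[1,0,8],"roll":0,"gripper":1},{"slide":[1,0,13],"roll":0,"gripper":1},{"slide":[1,0,18],"roll":0,"gripper":1},{"slide":[1,0,21],"roll":0,"gripper":1},{"slide":[1,0,21],"roll":0,"gripper":0.65},{"slide":[1,0,21],"roll":0,"gripper":0.65},{"slide":[1,0,21],"roll":0,"gripper":0.65}], "newtons": 4}}

```text
clock: 5.35
position: [0.4439, 0.1823, 0.077]
ee_rot: [1.844, 2.543, 0.0]
force: [0.7, 0.1, 0.5]
width: 0.833
```

```bash
python3 - <<'E'
from h import *
s=st();to(s,(.4433,.1824,.098));grab('side','s4');crop('s4',210,100,370,260,5,'c5')
E
```

```text
t 5.35 pos [0.4439 0.1823 0.077 ] rot [1.844 2.543 0.   ] F [0.7 0.1 0.5] M [-0.11 -0.01  0.04] w 0.833 j [-0.77  0.37  0.35  2.09 -0.19  0.71  0.01]
yaw_y 18.09 slide mm to (0.4433, 0.1824, 0.098) [  0.3  -0.5 -21. ]
```

View pics/c5.png

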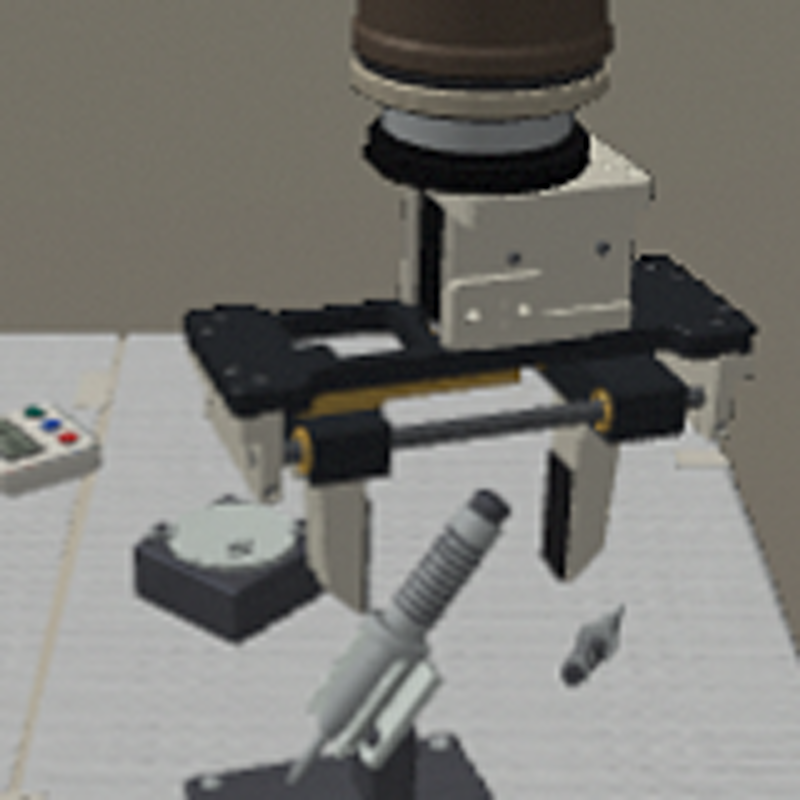

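>>> {"op": "jog_arm", "data": {"increments": [{"slide":[0,0,0],"roll":0,"gripper":0.62},{"slide":[0,0,0],"roll":0,"gripper":0.62},{"slide":[0,0,0],"roll":0,"gripper":0.62},{"slide":[0,0,0],"roll":0,"gripper":0.62},{"slide":[0,0,0],"roll":0,"gripper":0.62},{"slide":[0,0,0],"roll":0,"gripper":0.62},{"slide":[0,0,0],"roll":0,"gripper":0.62},{"slide":[0,0,0],"roll":0,"gripper":0.62},{"slide":[0,0,0],"roll":0,"gripper":0.62},{"slide":[0,0,0],"roll":0,"gripper":0.62}], "newtons": 4}}

```text
clock: 6.23
position: [0.4438, 0.1823, 0.0769]
ee_rot: [-1.844, -2.543, -0.0]
force: [0.8, -0.0, 0.3]
width: 0.619
```

```bash
python3 - <<'E'
from h import *
s=st();grab('side','s5');crop('s5',210,100,370,260,5,'c6')
E
```

```text
t 6.23 pos [0.4438 0.1823 0.0769] rot [-1.844 -2.543 -0.   ] F [ 0.8 -0.   0.3] M [-0.1   0.01  0.05] w 0.619 j [-0.77  0.37  0.35  2.09 -0.19  0.71  0.01]
```

View pics/c6.png

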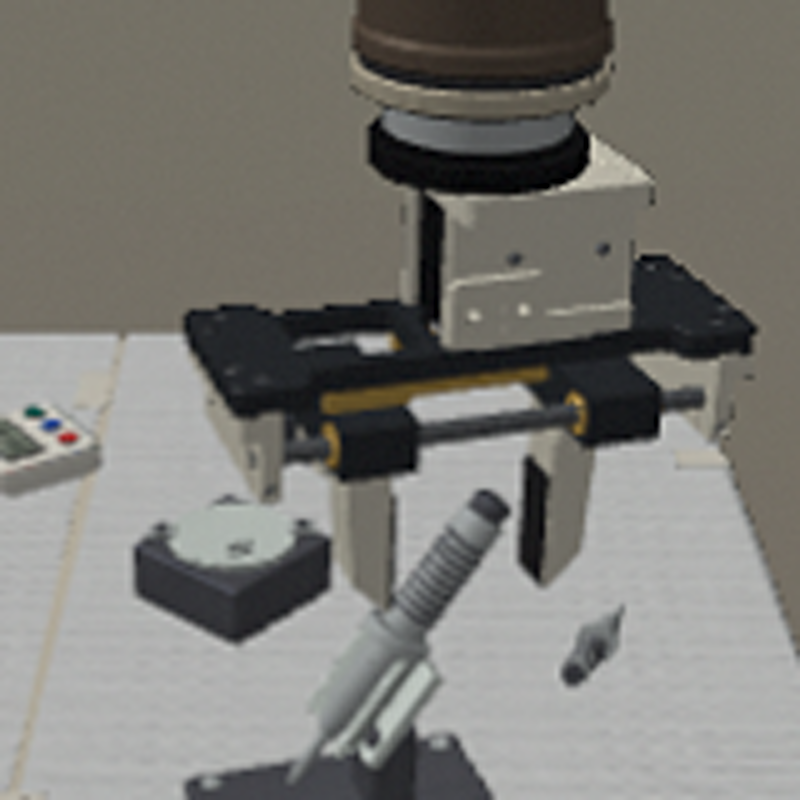

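>>> {"op": "jog_arm", "data": {"increments": [{"slide":[0,0,2],"roll":0,"gripper":0.62},{"slide":[0,0,3],"roll":0,"gripper":0.55},{"slide":[0,0,3],"roll":0,"gripper":0.5},{"slide":[0,0,3],"roll":0,"gripper":0.45},{"slide":[0,0,3],"roll":0,"gripper":0.42},{"slide":[0,0,3],"roll":0,"gripper":0.4},{"slide":[0,0,3],"roll":0,"gripper":0.4},{"slide":[0,0,3],"roll":0,"gripper":0.4},{"slide":[0,0,3],"roll":0,"gripper":0.4},{"slide":[0,0,3],"roll":0,"gripper":0.4}], "newtons": 8}}

```text
clock: 7.12
position: [0.4445, 0.1826, 0.0742]
ee_rot: [1.844, 2.543, 0.002]
force: [2.1, 0.6, 2.5]
width: 0.447
```

```bash
python3 - <<'E'
from h import *
s=st();grab('side','s6');crop('s6',210,100,370,260,5,'c7')
E
```

```text
t 7.12 pos [0.4445 0.1826 0.0742] rot [1.844e+00 2.543e+00 2.000e-03] F [2.1 0.6 2.5] M [ 0.23 -0.94 -0.05] w 0.447 j [-0.77  0.37  0.34  2.09 -0.19  0.71  0.01]
```

View pics/c7.png

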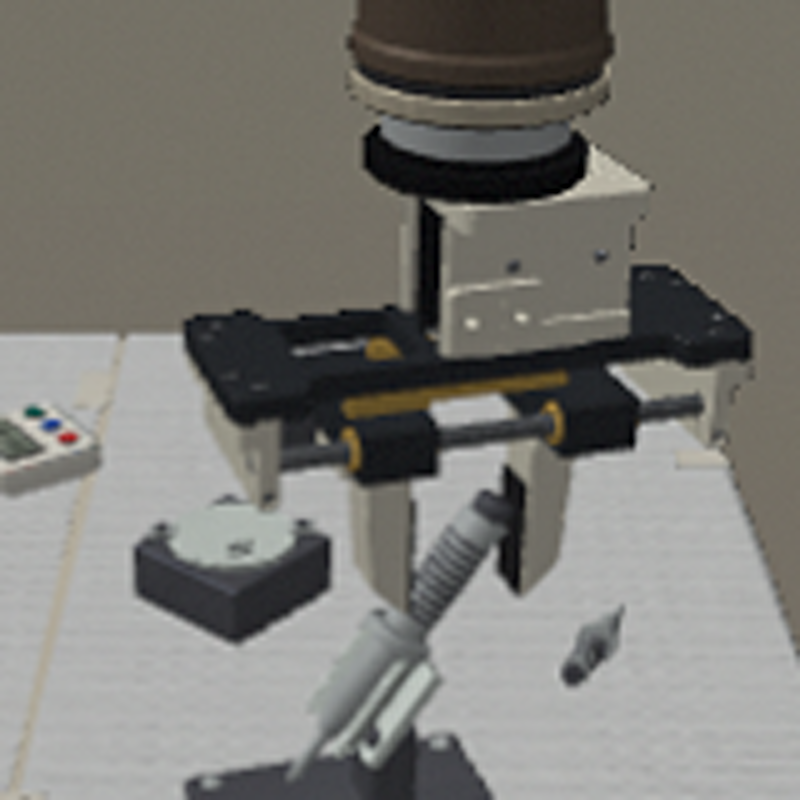

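>>> {"op": "jog_arm", "data": {"increments": [{"slide":[0,4,-4],"roll":0,"gripper":0.1},{"slide":[0,9,-9],"roll":0,"gripper":0.1},{"slide":[0,14,-15],"roll":0,"gripper":0.1},{"slide":[0,19,-22],"roll":0,"gripper":0.1},{"slide":[0,24,-30],"roll":0,"gripper":0.1},{"slide":[0,28,-38],"roll":0,"gripper":0.1},{"slide":[0,32,-46],"roll":0,"gripper":0.1},{"slide":[0,36,-54],"roll":0,"gripper":0.1},{"slide":[0,40,-60],"roll":0,"gripper":0.1},{"slide":[0,40,-64],"roll":0,"gripper":0.1}], "newtons": 8}}

```text
clock: 8.0
position: [0.4825, 0.195, 0.1389]
ee_rot: [1.844, 2.543, 0.001]
force: [-1.0, -0.7, -1.9]
width: 0.194
```

```bash
python3 - <<'E'
from h import *
s=st();grab('side','s7');crop('s7',210,80,370,260,4,'c8')
E
```

```text
t 8.0 pos [0.4825 0.195  0.1389] rot [1.844e+00 2.543e+00 1.000e-03] F [-1.  -0.7 -1.9] M [-0.08 -0.05 -0.04] w 0.194 j [-0.77  0.34  0.37  1.93 -0.16  0.9  -0.01]
```

View pics/c8.png

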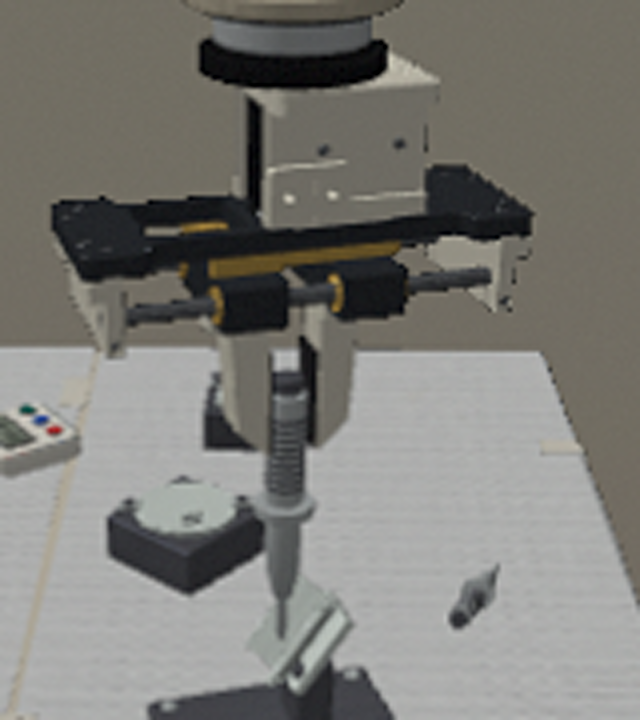

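>>> {"op": "jog_arm", "data": {"increments": [{"slide":[0,0,0],"roll":0,"gripper":0.1},{"slide":[0,0,-10],"roll":0,"gripper":0.1},{"slide":[0,0,-24],"roll":0,"gripper":0.1},{"slide":[-10,0,-36],"roll":0,"gripper":0.1},{"slide":[-32,0,-40],"roll":0,"gripper":0.1},{"slide":[-60,0,-40],"roll":0,"gripper":0.1},{"slide":[-90,0,-40],"roll":0,"gripper":0.1},{"slide":[-120,0,-40],"roll":0,"gripper":0.1},{"slide":[-145,0,-40],"roll":0,"gripper":0.1},{"slide":[-161,0,-40],"roll":0,"gripper":0.1}], "newtons": 45}}

```text
clock: 8.88
position: [0.532, 0.0383, 0.1784]
ee_rot: [1.848, 2.54, -0.001]
force: [0.1, 1.0, -2.1]
width: 0.188
```

```bash
python3 - <<'E'
from h import *
s=st();grab('side','s8');crop('s8',210,80,370,260,4,'c9');grab('wrist','w8')
d=load('s8');print(((proj(d,[(.5323,.042,.034),s['position']])-[210,80])*4).round(0))
E
```

```text
t 8.88 pos [0.532  0.0383 0.1784] rot [ 1.848e+00  2.540e+00 -1.000e-03] F [ 0.1  1.  -2.1] M [-0.08  0.    0.03] w 0.188 j [-0.52  0.32  0.45  1.86 -0.16  1.    0.31]
[[192. 519.]
 [189. 280.]]
```

View pics/c9.png

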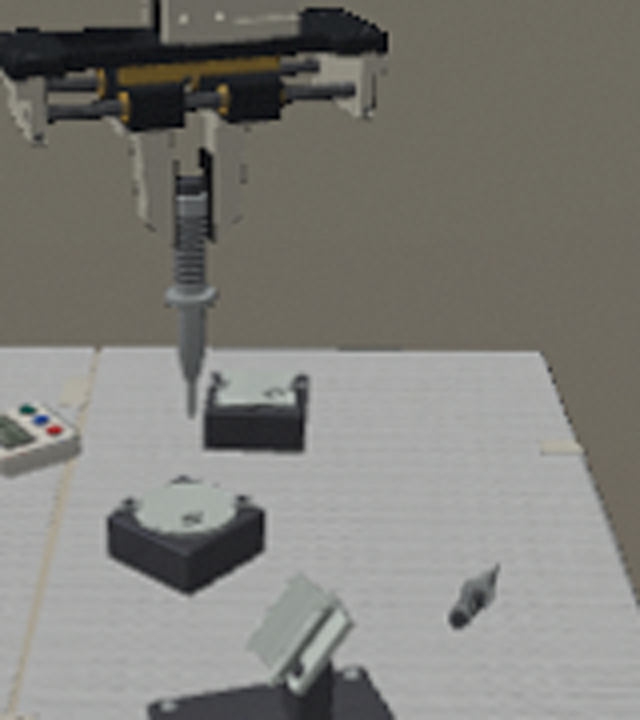

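View pics/w8.png

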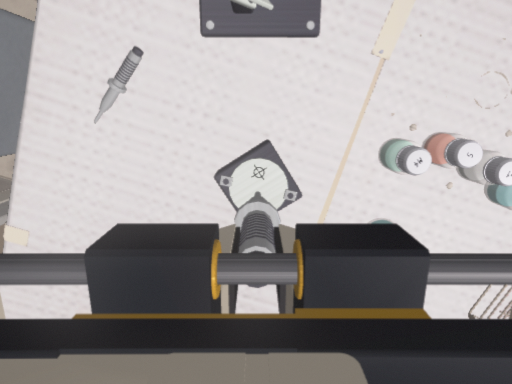

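```bash
python3 - <<'E'
from h import *
crop('w8',220,150,300,240,8,'c10'); crop('s8',235,130,285,225,8,'c11')
E
```

```text
(no output)
```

View pics/c10.png

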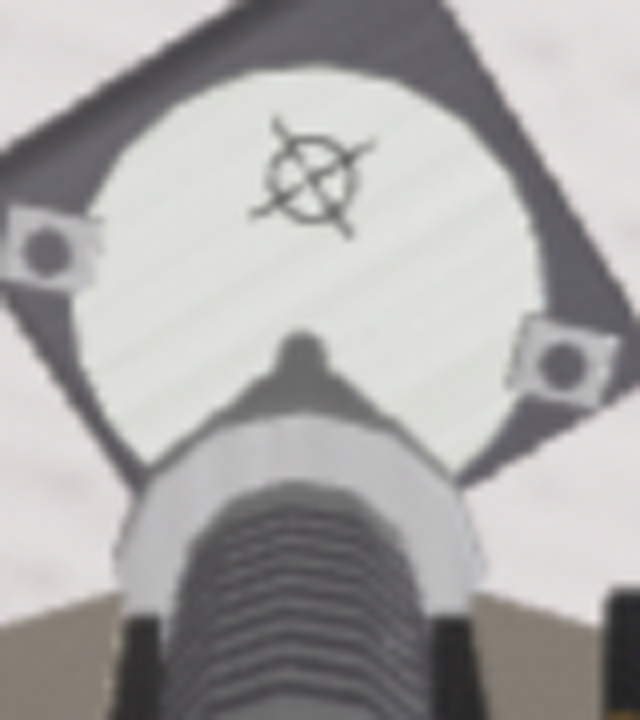

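View pics/c11.png

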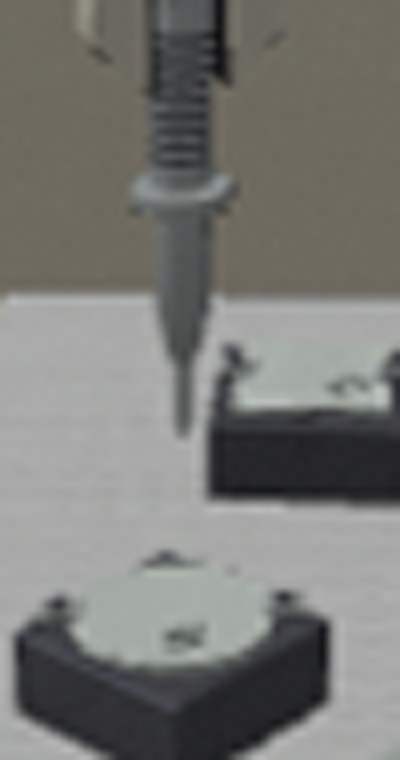

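```bash
python3 - <<'E'
from h import *
w=load('w8');S=load('s8');p=np.array(w['s']['position']);R=Ro.from_rotvec(w['s']['ee_rot']).as_matrix()
tip=tri([(w,(257.5,192.2)),(S,(257.75,184.5))]);print('tip',tip,'tool',R.T@(tip-p),[ (proj(D,tip)[0]).round(1) for D in(w,S)])
m=onz(w,(259,172.5),.034);print('mark w8',m,'S',onz(S,(235+183/8,130+636/8),.034))
# collar position
print('expected upright collar etc')
for z in (.09,.097,.1,.105): print(z,proj(S,[p[0],p[1],z]).round(1),proj(w,[p[0],p[1],z]).round(1))
cw=tri([(w,(220+301/8,150+500/8)),(S,(235+183/8,130+190/8))]);print('collar-ish',cw)
s=st()
E
```

```text
tip [0.53252611 0.03585883 0.09525157] tool [ 5.18065807e-04 -7.78366770e-05  8.32771804e-02] [array([257.1, 192.1]), array([257.6, 184.5])]
mark w8 [0.53293632 0.04085338 0.034     ] S [0.53240032 0.04135594 0.034     ]
expected upright collar etc
0.09 [[257.6 186.5]] [[257.2 190.9]]
0.097 [[257.5 183.7]] [[257.2 193. ]]
0.1 [[257.5 182.5]] [[257.3 193.9]]
0.105 [[257.5 180.5]] [[257.3 195.5]]
collar-ish [0.53069133 0.04232269 0.17138284]
t 8.98 pos [0.5322 0.0379 0.1784] rot [ 1.850e+00  2.538e+00 -2.000e-03] F [-0.1  0.1 -2.2] M [-0.05  0.05 -0.02] w 0.19 j [-0.52  0.32  0.45  1.86 -0.16  1.    0.31]
```

>>> {"op": "jog_arm", "data": {"increments": [{"slide":[1,0,0],"roll":0,"gripper":0.1},{"slide":[3,1,4],"roll":0,"gripper":0.1},{"slide":[4,1,12],"roll":0,"gripper":0.1},{"slide":[4,1,22],"roll":0,"gripper":0.1},{"slide":[4,1,32],"roll":0,"gripper":0.1},{"slide":[4,1,41],"roll":0,"gripper":0.1},{"slide":[4,1,47],"roll":0,"gripper":0.1},{"slide":[4,1,50],"roll":0,"gripper":0.1},{"slide":[4,1,50],"roll":0,"gripper":0.1},{"slide":[4,1,50],"roll":0,"gripper":0.1}], "newtons": 45}}

```text
clock: 9.82
position: [0.5316, 0.0457, 0.1279]
ee_rot: [1.845, 2.543, -0.0]
force: [-0.1, -0.6, -3.2]
width: 0.189
```

```bash
python3 - <<'E'
from h import *
s=st();grab('side','s9');grab('wrist','w9');crop('w9',210,130,310,230,6,'c12'); crop('s9',225,150,295,230,8,'c13')
E
```

```text
t 9.82 pos [0.5316 0.0457 0.1279] rot [ 1.845  2.543 -0.   ] F [-0.1 -0.6 -3.2] M [-0.1   0.    0.05] w 0.189 j [-0.51  0.38  0.42  1.92 -0.2   0.89  0.33]
```

View pics/c12.png

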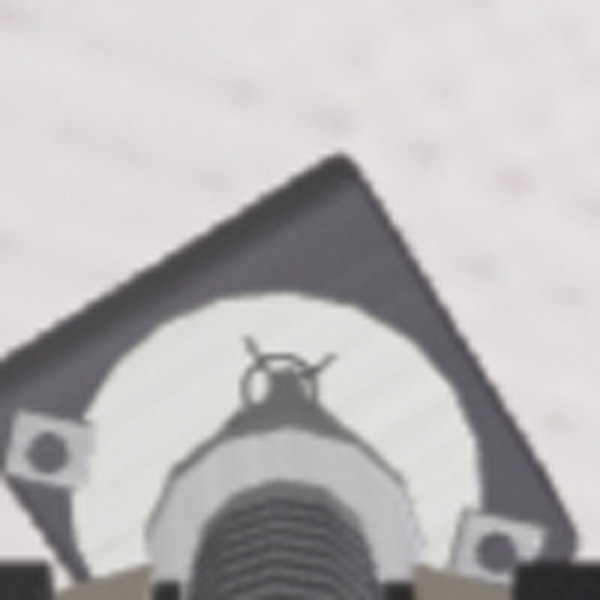

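View pics/c13.png

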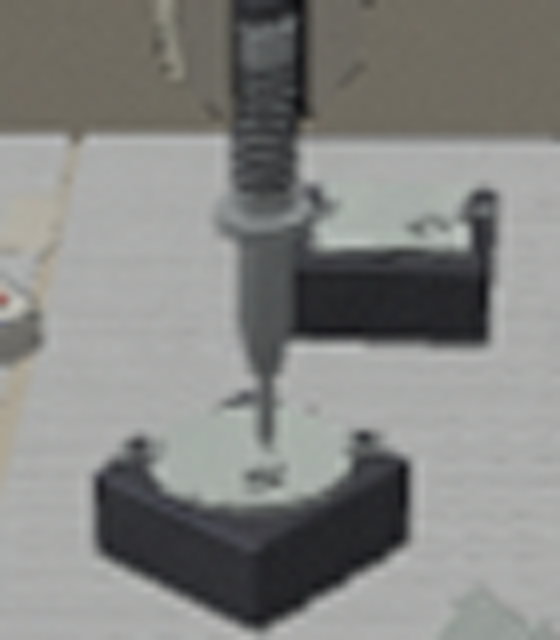

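```bash
python3 - <<'E'
from h import *
w=load('w9');S=load('s9');p=np.array(w['s']['position']);R=Ro.from_rotvec(w['s']['ee_rot']).as_matrix()
tp=[(w,(257.8,191.9)),(S,(225+265/8,150+447/8))]
tip=tri(tp);print('tip',tip,'tool',R.T@(tip-p),[ (proj(D,tip)[0]).round(1) for D,_ in tp],tp[1][1])
mS=onz(S,(225+265/8,150+475/8),.034);mW=onz(w,(256.8,195),.034);print('mark',mW,mS)
print('slide needed', (R.T@((mW+mS)/2-tip)*1000).round(1))
print('tip pred at tcp xy, z-.083', [(proj(D,p-[0,0,.083])[0]).round(1) for D in (w,S)])
s=st()
E
```

```text
tip [0.53169614 0.04696887 0.04673973] tool [0.00121938 0.00018714 0.08145139] [array([257.5, 191.8]), array([258. , 205.9])] (258.125, 205.875)
mark [0.5330471  0.04111166 0.034     ] [0.53185291 0.04076575 0.034     ]
slide needed [-6.  -1.2 12.7]
tip pred at tcp xy, z-.083 [array([257.2, 192.8]), array([258. , 206.2])]
t 9.92 pos [0.5319 0.0458 0.1283] rot [1.844e+00 2.543e+00 1.000e-03] F [-0.6 -0.7 -2.2] M [-0.03  0.1  -0.03] w 0.183 j [-0.51  0.38  0.42  1.92 -0.2   0.89  0.33]
```

>>> {"op": "jog_arm", "data": {"increments": [{"slide":[-2,0,0],"roll":0,"gripper":0.1},{"slide":[-4,-1,1],"roll":0,"gripper":0.1},{"slide":[-5,-1,4],"roll":0,"gripper":0.1},{"slide":[-5,-1,7],"roll":0,"gripper":0.1},{"slide":[-5,-1,8],"roll":0,"gripper":0.1},{"slide":[-5,-1,8],"roll":0,"gripper":0.1},{"slide":[-5,-1,8],"roll":0,"gripper":0.1},{"slide":[-5,-1,8],"roll":0,"gripper":0.1},{"slide":[-5,-1,8],"roll":0,"gripper":0.1},{"slide":[-5,-1,8],"roll":0,"gripper":0.1}], "newtons": 45}}

```text
clock: 10.75
position: [0.5322, 0.0408, 0.12]
ee_rot: [1.844, 2.543, 0.0]
force: [-0.7, -0.4, -2.2]
width: 0.186
```

```bash
python3 - <<'E'
from h import *
s=st();grab('side','s10');grab('wrist','w10');crop('w10',220,150,300,230,8,'c14'); crop('s10',235,180,285,230,10,'c15')
E
```

```text
t 10.75 pos [0.5322 0.0408 0.12  ] rot [1.844 2.543 0.   ] F [-0.7 -0.4 -2.2] M [-0.14  0.01 -0.03] w 0.186 j [-0.49  0.39  0.42  1.92 -0.21  0.87  0.35]
```

View pics/c14.png

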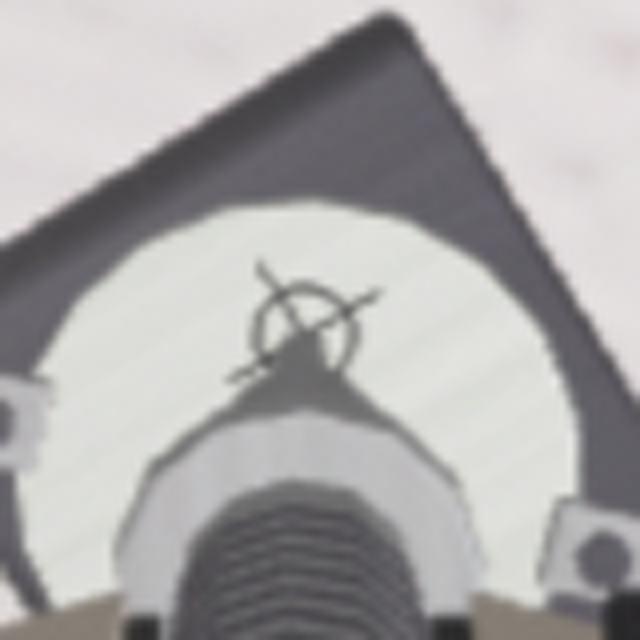

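View pics/c15.png

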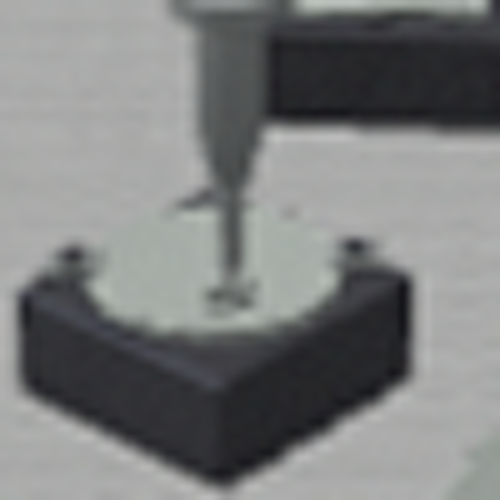

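>>> {"op": "jog_arm", "data": {"increments": [{"slide":[0,0,1],"roll":0,"gripper":0.1},{"slide":[0,0,2],"roll":0,"gripper":0.1},{"slide":[0,0,3],"roll":0,"gripper":0.1},{"slide":[0,0,4],"roll":0,"gripper":0.1},{"slide":[0,0,5],"roll":0,"gripper":0.1},{"slide":[0,0,6],"roll":0,"gripper":0.1},{"slide":[0,0,6],"roll":0,"gripper":0.1},{"slide":[0,0,6],"roll":0,"gripper":0.1},{"slide":[0,0,6],"roll":0,"gripper":0.1},{"slide":[0,0,6],"roll":0,"gripper":0.1}], "newtons": 55}}

```text
clock: 11.68
position: [0.5323, 0.0408, 0.1141]
ee_rot: [1.844, 2.543, 0.0]
force: [-0.2, 0.3, 1.6]
width: 0.181
```

```bash
python3 - <<'E'
from h import *
s=st()
E
```

```text
t 11.68 pos [0.5323 0.0408 0.1141] rot [1.844 2.543 0.   ] F [-0.2  0.3  1.6] M [-0.12  0.17  0.  ] w 0.181 j [-0.49  0.4   0.42  1.93 -0.21  0.86  0.35]
```

>>> {"op": "jog_arm", "data": {"increments": [{"slide":[0,0,1],"roll":0,"gripper":0.1},{"slide":[0,0,2],"roll":0,"gripper":0.1},{"slide":[0,0,3],"roll":0,"gripper":0.1},{"slide":[0,0,4],"roll":0,"gripper":0.1},{"slide":[0,0,4.5],"roll":0,"gripper":0.1},{"slide":[0,0,4.5],"roll":0,"gripper":0.1},{"slide":[0,0,4.5],"roll":0,"gripper":0.1},{"slide":[0,0,4.5],"roll":0,"gripper":0.1},{"slide":[0,0,4.5],"roll":0,"gripper":0.1},{"slide":[0,0,4.5],"roll":0,"gripper":0.1}], "newtons": 55}}

```text
clock: 12.52
position: [0.5326, 0.0408, 0.1098]
ee_rot: [1.844, 2.543, 0.001]
force: [-0.6, -0.6, 6.2]
width: 0.182
```

```bash
python3 - <<'E'
from h import *
s=st();grab('side','s11');crop('s11',235,180,285,230,10,'c16');grab('wrist','w11');crop('w11',220,150,300,230,8,'c17')
E
```

```text
t 12.52 pos [0.5326 0.0408 0.1098] rot [1.844e+00 2.543e+00 1.000e-03] F [-0.6 -0.6  6.2] M [-0.14  0.34  0.06] w 0.182 j [-0.49  0.4   0.42  1.93 -0.21  0.85  0.36]
```

View pics/c16.png

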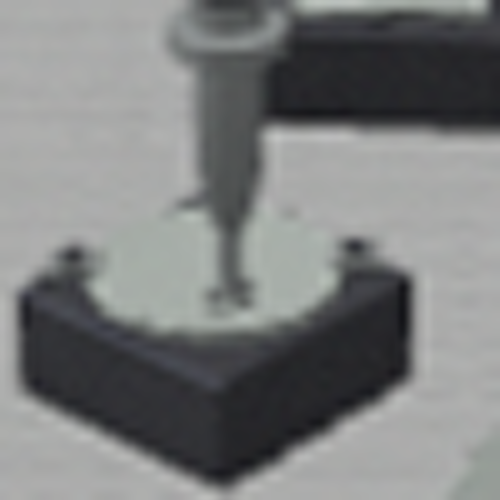

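View pics/c17.png

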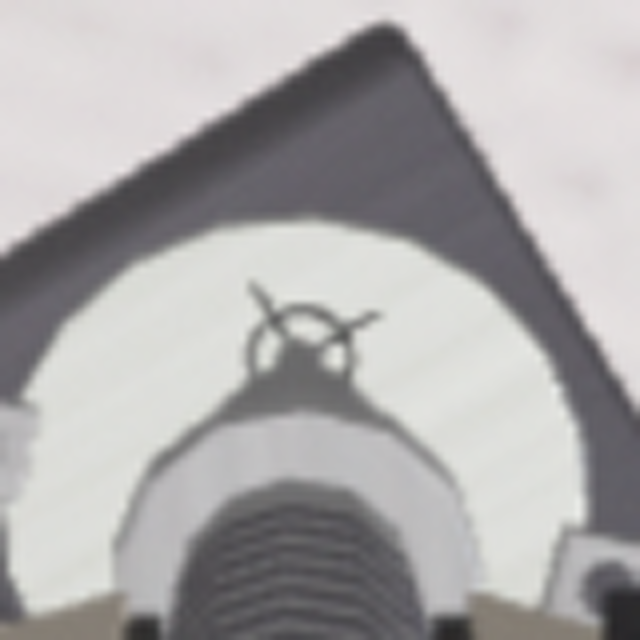

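>>> {"op": "jog_arm", "data": {"increments": [{"slide":[0,0,0.8],"roll":0,"gripper":0.1},{"slide":[0,0,1.6],"roll":0,"gripper":0.1},{"slide":[0,0,2.4],"roll":0,"gripper":0.1},{"slide":[0,0,3.2],"roll":0,"gripper":0.1},{"slide":[0,0,4],"roll":0,"gripper":0.1},{"slide":[0,0,4.5],"roll":0,"gripper":0.1},{"slide":[0,0,4.5],"roll":0,"gripper":0.1},{"slide":[0,0,4.5],"roll":0,"gripper":0.1},{"slide":[0,0,4.5],"roll":0,"gripper":0.1},{"slide":[0,0,4.5],"roll":0,"gripper":0.1}], "newtons": 55}}

```text
clock: 13.45
position: [0.5322, 0.0408, 0.1049]
ee_rot: [1.844, 2.543, 0.0]
force: [0.2, -0.3, 1.0]
width: 0.184
```

```bash
python3 - <<'E'
from h import *
s=st();grab('side','s12');crop('s12',235,180,285,230,10,'c18')
E
```

```text
t 13.45 pos [0.5322 0.0408 0.1049] rot [1.844 2.543 0.   ] F [ 0.2 -0.3  1. ] M [-0.04 -0.06  0.05] w 0.184 j [-0.48  0.41  0.41  1.94 -0.22  0.84  0.36]
```

View pics/c18.png

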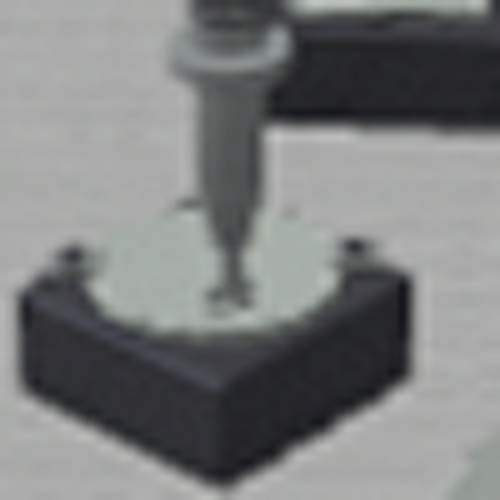

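>>> {"op": "jog_arm", "data": {"increments": [{"slide":[0,0,-5],"roll":0,"gripper":0.1},{"slide":[0,0,-15],"roll":0,"gripper":0.1},{"slide":[0,0,-32],"roll":0,"gripper":0.1},{"slide":[0,0,-50],"roll":0,"gripper":0.1},{"slide":[0,0,-67],"roll":-0.08,"gripper":0.1},{"slide":[8,0,-80],"roll":-0.2,"gripper":0.1},{"slide":[28,2,-85],"roll":-0.32,"gripper":0.1},{"slide":[52,4,-85],"roll":-0.44,"gripper":0.1},{"slide":[78,6,-85],"roll":-0.56,"gripper":0.1},{"slide":[104,8,-85],"roll":-0.68,"gripper":0.1}], "newtons": 45}}

```text
clock: 14.33
position: [0.507, 0.1427, 0.1908]
ee_rot: [0.883, 3.014, 0.0]
force: [-0.3, -0.2, -2.3]
width: 0.185
```

```bash
python3 - <<'E'
from h import *
s=st();to(s,(.4935,.1987,.190))
E
```

```text
t 14.33 pos [0.507  0.1427 0.1908] rot [0.883 3.014 0.   ] F [-0.3 -0.2 -2.3] M [-0.03 -0.08  0.03] w 0.185 j [-0.58  0.29  0.26  1.85 -0.09  1.02  0.72]
yaw_y 57.34 slide mm to (0.4935, 0.1987, 0.19) [41.6 39.9  0.8]
```

>>> {"op": "jog_arm", "data": {"increments": [{"slide":[10,10,0],"roll":-0.12,"gripper":0.1},{"slide":[22,20,0],"roll":-0.24,"gripper":0.1},{"slide":[33,31,0],"roll":-0.36,"gripper":0.1},{"slide":[40,38,0],"roll":-0.48,"gripper":0.1},{"slide":[42,40,0],"roll":-0.6,"gripper":0.1},{"slide":[42,40,0],"roll":-0.72,"gripper":0.1},{"slide":[42,40,0],"roll":-0.84,"gripper":0.1},{"slide":[42,40,0],"roll":-0.88,"gripper":0.1},{"slide":[42,40,0],"roll":-0.88,"gripper":0.1},{"slide":[42,40,0],"roll":-0.88,"gripper":0.1}], "newtons": 45}}

```text
clock: 15.17
position: [0.4939, 0.1982, 0.1903]
ee_rot: [-0.474, 3.106, -0.0]
force: [-1.4, 0.1, -2.4]
width: 0.183
```

```bash
python3 - <<'E'
from h import *
s=st();to(s,(.4935,.1987,.120));grab('side','s13');grab('wrist','w13');crop('s13',200,60,360,260,3,'c19')
p=s['position']
E
```

```text
t 15.17 pos [0.4939 0.1982 0.1903] rot [-0.474  3.106 -0.   ] F [-1.4  0.1 -2.4] M [0.11 0.04 0.01] w 0.183 j [-0.54  0.3   0.07  1.82 -0.02  1.03  1.42]
yaw_y 107.36 slide mm to (0.4935, 0.1987, 0.12) [ 0.2  0.6 70.3]
```

View pics/c19.png

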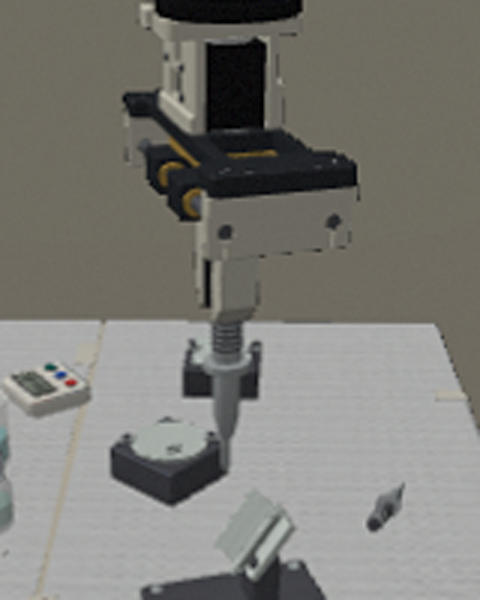

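View pics/w13.png

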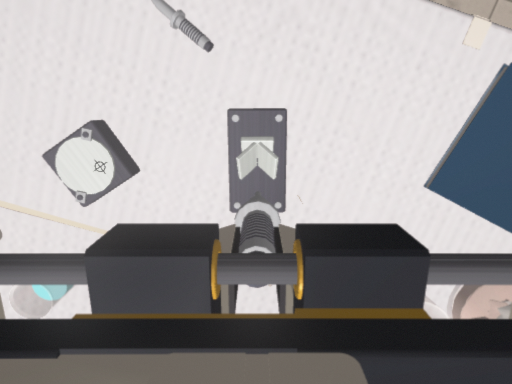

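```bash
python3 - <<'E'
from h import *
w=load('w13');im=w['frame'].copy()
y=np.radians(18);h=np.array([np.cos(y),np.sin(y),0]);pv=np.array([-np.sin(y),np.cos(y),0]);o=np.array([.4678,.1904,.08]);t=np.radians(35)
gx=np.cos(t)*h+np.array([0,0,np.sin(t)]);gz=-np.sin(t)*h+np.array([0,0,np.cos(t)])
P=[o+a*gx+b*pv+c*gz for a,b,c in[(-.0113,0,0),(-.0113,0,-.045),(.005,.0163,0),(.005,-.0163,0),(.005,.0163,-.045),(.005,-.0163,-.045)]]
q=proj(w,P);k=7;c=cv2.resize(im[95:215,215:300],None,fx=5,fy=5,interpolation=cv2.INTER_CUBIC)
for u in q: cv2.circle(c,tuple(int(round(x)) for x in (u-[215,95])*5),3,(0,0,255),-1)
cv2.imwrite('pics/c20.png',c);print(q.round(1))
E
```

```text
[[257.3 144.6]
 [257.5 166.4]
 [276.2 161. ]
 [238.8 161.3]
 [273.9 181. ]
 [241.3 181.3]]
```

View pics/c20.png

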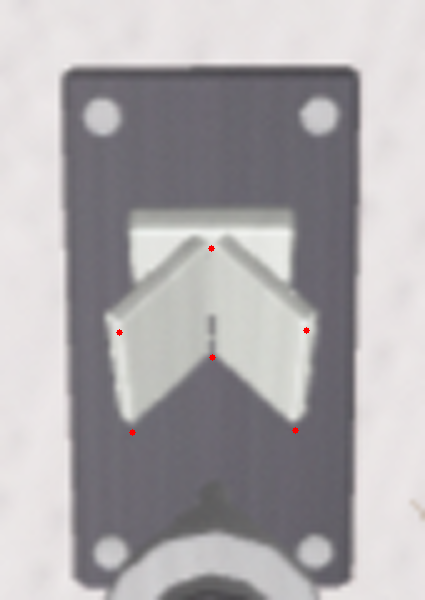

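>>> {"op": "jog_arm", "data": {"increments": [{"slide":[0,0.5,8],"roll":-0.01,"gripper":0.1},{"slide":[0,0.5,20],"roll":-0.01,"gripper":0.1},{"slide":[0,0.5,34],"roll":-0.01,"gripper":0.1},{"slide":[0,0.5,48],"roll":-0.01,"gripper":0.1},{"slide":[0,0.5,60],"roll":-0.01,"gripper":0.1},{"slide":[0,0.5,67],"roll":-0.01,"gripper":0.1},{"slide":[0,0.5,70],"roll":-0.01,"gripper":0.1},{"slide":[0,0.5,70],"roll":-0.01,"gripper":0.1},{"slide":[0,0.5,70],"roll":-0.01,"gripper":0.1},{"slide":[0,0.5,70],"roll":-0.01,"gripper":0.1}], "newtons": 45}}

```text
clock: 16.1
position: [0.4943, 0.1992, 0.1206]
ee_rot: [-0.493, 3.102, 0.001]
force: [-0.0, 0.1, -1.3]
width: 0.185
```

```bash
python3 - <<'E'
from h import *
s=st();to(s,(.4678-.0295*.951,.1904-.0295*.309,.084));grab('side','s14');crop('s14',210,100,350,280,4,'c21')
E
```

```text
t 16.1 pos [0.4943 0.1992 0.1206] rot [-4.930e-01  3.102e+00  1.000e-03] F [-0.   0.1 -1.3] M [0.03 0.04 0.03] w 0.185 j [-0.53  0.37  0.06  1.9  -0.03  0.86  1.43]
yaw_y 108.05 slide mm to (0.4397455, 0.18128450000000002, 0.084) [57.5 -0.2 36.5]
```

View pics/c21.png

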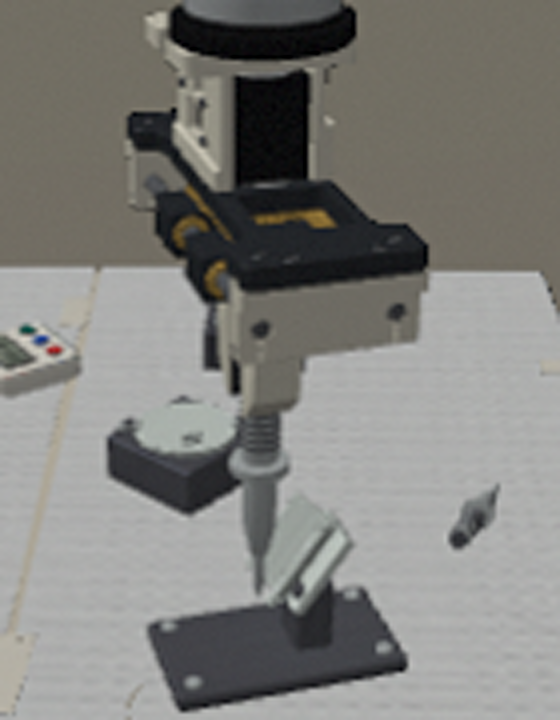

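>>> {"op": "jog_arm", "data": {"increments": [{"slide":[0,0,0],"roll":0,"gripper":0.1},{"slide":[3,0,2],"roll":0,"gripper":0.1},{"slide":[6,0,4],"roll":0,"gripper":0.1},{"slide":[9,0,6],"roll":0,"gripper":0.1},{"slide":[12,0,8],"roll":0,"gripper":0.1},{"slide":[16,0,10],"roll":0,"gripper":0.1},{"slide":[20,0,13],"roll":0,"gripper":0.1},{"slide":[24,0,16],"roll":0,"gripper":0.1},{"slide":[28,0,18],"roll":0,"gripper":0.1},{"slide":[28,0,18],"roll":0,"gripper":0.1}], "newtons": 6}}

```text
clock: 16.98
position: [0.4659, 0.1898, 0.1014]
ee_rot: [0.493, -3.101, 0.001]
force: [0.3, -1.3, -1.8]
width: 0.19
```

```bash
python3 - <<'E'
from h import *
s=st();to(s,(.4678-.0295*.951,.1904-.0295*.309,.084));grab('side','s15');crop('s15',210,100,350,280,4,'c22')
E
```

```text
t 16.98 pos [0.4659 0.1898 0.1014] rot [ 4.930e-01 -3.101e+00  1.000e-03] F [ 0.3 -1.3 -1.8] M [ 0.01 -0.12 -0.01] w 0.19 j [-0.54  0.36  0.06  1.99 -0.03  0.8   1.42]
yaw_y 108.06 slide mm to (0.4397455, 0.18128450000000002, 0.084) [27.5 -0.  17.4]
```

View pics/c22.png

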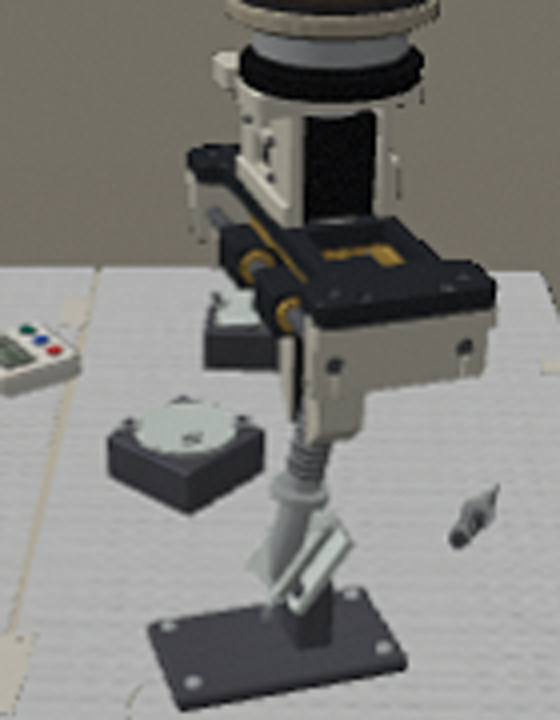

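>>> {"op": "jog_arm", "data": {"increments": [{"slide":[3,0,2],"roll":0,"gripper":0.1},{"slide":[6,0,4],"roll":0,"gripper":0.1},{"slide":[9,0,6],"roll":0,"gripper":0.1},{"slide":[12,0,8],"roll":0,"gripper":0.1},{"slide":[15,0,10],"roll":0,"gripper":0.1},{"slide":[18,0,12],"roll":0,"gripper":0.1},{"slide":[21,0,14],"roll":0,"gripper":0.1},{"slide":[24,0,15.5],"roll":0,"gripper":0.1},{"slide":[27,0,17],"roll":0,"gripper":0.1},{"slide":[27,0,17],"roll":0,"gripper":0.1}], "newtons": 6}}

```text
clock: 17.87
position: [0.4408, 0.1817, 0.0846]
ee_rot: [0.493, -3.102, 0.0]
force: [1.5, -0.2, -1.9]
width: 0.195
```

```bash
python3 - <<'E'
from h import *
s=st();grab('side','s16');crop('s16',210,100,350,280,4,'c23')
E
```

```text
t 17.87 pos [0.4408 0.1817 0.0846] rot [ 0.493 -3.102  0.   ] F [ 1.5 -0.2 -1.9] M [-0.07 -0.29 -0.04] w 0.195 j [-0.54  0.34  0.05  2.07 -0.03  0.73  1.41]
```

View pics/c23.png

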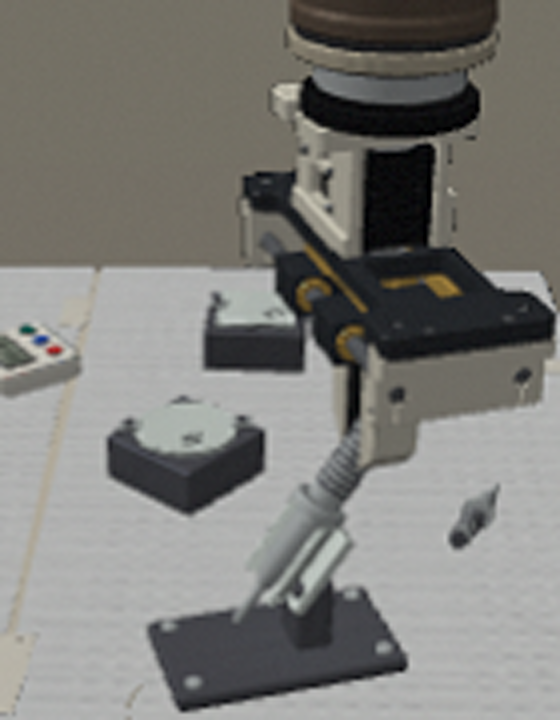

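>>> {"op": "jog_arm", "data": {"increments": [{"slide":[0,0,1],"roll":0,"gripper":0.1},{"slide":[-1,0,2],"roll":0,"gripper":0.1},{"slide":[-1,0,3],"roll":0,"gripper":0.1},{"slide":[-1,0,3],"roll":0,"gripper":0.1},{"slide":[-1,0,3],"roll":0,"gripper":0.22},{"slide":[-1,0,3],"roll":0,"gripper":0.24},{"slide":[-1,0,3],"roll":0,"gripper":0.28},{"slide":[-1,0,3],"roll":0,"gripper":0.32},{"slide":[-1,0,3],"roll":0,"gripper":0.4},{"slide":[-1,0,3],"roll":0,"gripper":0.5}], "newtons": 5}}

```text
clock: 18.75
position: [0.4425, 0.1823, 0.0819]
ee_rot: [0.493, -3.103, -0.0]
force: [0.1, -0.5, 0.5]
width: 0.419
```

```bash
python3 - <<'E'
from h import *
s=st();grab('side','s17');crop('s17',210,100,350,280,4,'c24')
E
```

```text
t 18.75 pos [0.4425 0.1823 0.0819] rot [ 0.493 -3.103 -0.   ] F [ 0.1 -0.5  0.5] M [ 0.05  0.02 -0.01] w 0.419 j [-0.54  0.35  0.05  2.07 -0.03  0.72  1.41]
```

View pics/c24.png

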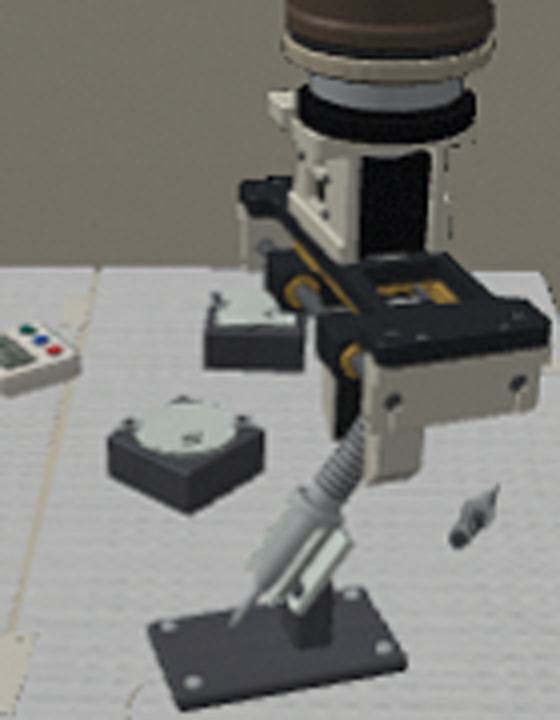

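Punch lies in the groove; force zero. Open wider and retreat straight up.

>>> {"op": "jog_arm", "data": {"increments": [{"slide":[0,0,0],"roll":0,"gripper":0.8},{"slide":[0,0,0],"roll":0,"gripper":0.8},{"slide":[0,0,0],"roll":0,"gripper":0.8},{"slide":[0,0,0],"roll":0,"gripper":0.8},{"slide":[0,0,-10],"roll":0,"gripper":0.8},{"slide":[0,0,-30],"roll":0,"gripper":0.8},{"slide":[0,0,-55],"roll":0,"gripper":0.8},{"slide":[0,0,-85],"roll":0,"gripper":0.8},{"slide":[0,0,-115],"roll":0,"gripper":0.8},{"slide":[0,0,-140],"roll":0,"gripper":0.8}]}}

```text
clock: 19.63
position: [0.4426, 0.1823, 0.2249]
ee_rot: [-0.493, 3.101, 0.001]
force: [0.8, 0.1, 0.3]
width: 0.802
```

>>> {"op": "jog_arm", "data": {"increments": [{"slide":[-20,0,-10],"roll":0,"gripper":0.8},{"slide":[-50,0,-15],"roll":0,"gripper":0.8},{"slide":[-80,0,-15],"roll":0,"gripper":0.8},{"slide":[-110,0,-15],"roll":0,"gripper":0.8},{"slide":[-130,0,-15],"roll":0,"gripper":0.8},{"slide":[-130,0,-15],"roll":0,"gripper":0.8},{"slide":[-130,0,-15],"roll":0,"gripper":0.8},{"slide":[-130,0,-15],"roll":0,"gripper":0.8},{"slide":[-130,0,-15],"roll":0,"gripper":0.8},{"slide":[-130,0,-15],"roll":0,"gripper":0.8}]}}

```text
clock: 20.47
position: [0.5653, 0.2223, 0.2375]
ee_rot: [-0.493, 3.102, 0.0]
force: [-0.9, 0.9, -0.0]
width: 0.797
```

```bash
python3 - <<'E'
from h import *
s=st();d=grab('side','s18');grab('wrist','w18');a=load('side0')['frame'][160:285,220:350];b=d['frame'][160:285,220:350]
k=lambda x:cv2.resize(x,None,fx=3,fy=3,interpolation=cv2.INTER_CUBIC)
cv2.imwrite('pics/c25.png',np.hstack([k(a),k(b)]))
print(cv2.absdiff(a,b).sum(2).max(), np.argwhere(cv2.absdiff(a,b).sum(2)>90)[:,:].tolist()[:12])
crop('w18',200,20,310,220,3,'c26')
E
```

```text
t 20.47 pos [0.5653 0.2223 0.2375] rot [-0.493  3.102  0.   ] F [-0.9  0.9 -0. ] M [ 0.05  0.   -0.05] w 0.797 j [-0.53  0.38  0.09  1.57 -0.04  1.19  1.46]
76 []
```

View pics/c25.png

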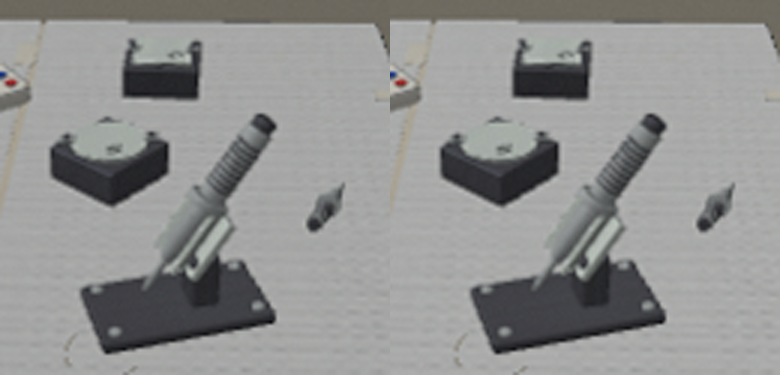

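View pics/w18.png

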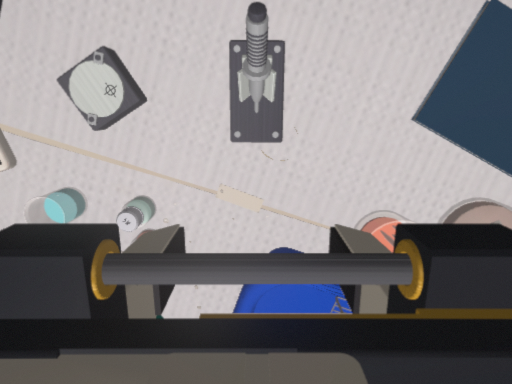

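```bash
python3 -c "
from cell import arm
print(arm.sign_off())"
```

```text
the job is handed in; nothing more can be done
None
```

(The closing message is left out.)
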